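# Pack ceramic pieces into a clamping jig and hold them under its trigger clamp

## Robot

A 7-joint arm with a two-finger parallel gripper is mounted at the origin on the work surface. World frame = base frame: x ahead of the robot, y to its left, z up, the work surface at z = 0. Lengths are in m, angles in rad, forces in N, time in s.
With the tool pointing down it reaches from about 0.4 to 0.9 m from the base axis. Payload 5.5 kg.
Tool frame: the origin (TCP) lies between the finger pads; the fingertips stand 19 mm ahead of it and the grasp point (between the pads) is the TCP; z points along the fingers, y is the direction in which the jaws open and shut (so a half turn about z gives the same grasp; the last joint's range is limited). The gripper opens to 92 mm and grips with 3 to 60 N. Pads are 19 mm wide; open, the fingers measure 130 mm over their backs; the gripper's body (75 mm by 190 mm) begins 47 mm behind the grasp point.
Start: joints at [-0.855, 0.501, -0.427, 1.55, 0.221, 1.138, -0.21], TCP at [0.284, 0.585, 0.246] pointing down, gripper open.
Joint ranges: [-2.88, 2.88], [-0.31, 2.03], [-1.54, 1.56], [0.2, 2.42], [-1.41, 4.55], [0.19, 2.02], [-2.57, 2.57]. Speed limits (rad/s): [2.57, 2.57, 3.14, 3.14, 3.14, 3.14, 3.14].

## Interface

Orientations are given as a unit quaternion [x, y, z, w].
In Python, from plant import sense, optics, robot gives the robot as it stands.
- The arm moves only by the tool drive_tool, never from a script. Its argument "steps" is a list of rows, each a list of 2 entries, a list of its own where there are three numbers: the shift along the tool's x, y, z in m, then the turn about the tool's z in rad. In form: [[[tx, ty, tz], roll], ...]. A call has 1 to 20 rows; each row shifts and turns the pose as measured when the row begins, along the tool's axes as they then stand; what a row does not reach is not made up. A row lasts 1/12 s, in which the tool goes at most 41.7 mm and 7.16 degrees, less where a joint would pass 70% of its speed; a pose out of reach is approached as far as the arm can. A call is refused whole if a number of a shift passes 0.0417 or a number of a turn 0.125, either way. A call with a gripper value outside its range is refused whole. "grip" is the opening, from -1 (shut) to 1 (fully open), set as the call begins (left out, the last holds). The fingers move at their own pace and stop on an object; the grip force is fixed at half the most. Time passes only in rows, so rows that do not move let the fingers close. It gives the time, the measured TCP pose, the force and the opening at its end, in the units of the state.
- sense(): the state, without advancing time (a new reading comes with each control period).
- optics.get_image(name): name is "scene" or "top" or "wrist"; returns the picture (480x640x3 uint8, red, green, blue); there is no depth.
- optics.calibration(name): a dict with "mtx" (3x3 intrinsics, pixels), "dist_coeffs" ([k1, k2, p1, p2, k3] as OpenCV has them; the pictures are not rectified), "view" (4x4, takes a point from world to camera coordinates); the wrist camera has in their place "hand_eye" (4x4, takes a point from camera to tool coordinates, whose origin is the TCP and whose axes are the flange's). Camera axes: x right, y down, z forward; pixel columns grow to the right and rows downward; lengths in m; the calibration is good to about 2 mm. A picture is of the moment at which its call begins: read the wrist's pose just before it. calibration takes no time and is no camera call.
- robot.hand_in(): hands the job in, once; it reports no verdict.
The state is a dict: "time_s": time; "joint_pos": joint angles; "dq": joint speeds; "tau": joint torques, N m; "position": TCP position; "orientation": TCP orientation; "force": force on the tool from outside, world axes, zero at the start; "wrist_torque": the same for the moment, N m; "width": opening from 0.0 (shut) to 1.0 (fully open).
Only numpy, scipy, OpenCV 4.12 (cv2) and the standard library are available. Lean on these libraries where they do the work, as an engineer would, in place of code of your own. Each camera call takes 0.05 s, during which the arm holds its last target.

## Task

Stand the loose white ceramic block and ceramic drum in the jig's open box, in one row with the spacer already in it, the block's longer side along the row, and leave the rest of the bench alone. Then pump the clamp's trigger (never push the jaw itself) until the jaw's spring pad meets the row and presses it firmly against the end plate. Finish while holding the trigger squeezed, with the spring pad about half pressed in: clearly gripping, but never squashed home, or the ceramic is crushed.

Things in the scene. Friction and masses are not known exactly. Their poses are not given: they have to be found in the camera images.
- jig: Fixed aluminium base plate, 100 x 345 x 10 mm, carrying in one line an end plate, an open box and a trigger clamp. Origin on the bench (underside); its y axis runs along the row from the end plate (inner face y = -170 mm) to the clamp (positive y), z up. Clamp housing: y 75 to 155 mm, 38 mm wide, 92 mm high. The toothed rod sticks out behind it to y = 210 mm, 52 mm above the bench.
- box_floor (a point): Middle of the open box's inner floor: jig x 0, y -87.5, z 14 mm; axes as the jig. Inside 54 mm wide (jig x) and 165 mm long (jig y -170 to -5 mm). Slick floor, friction about 0.2. Side walls and the low wall at the clamp end are 5 mm thick, tops 34 mm above the bench.
- endplate: The jig's upright end plate, 64 mm wide, top 74 mm above the bench, at the box's far end from the clamp (fixed; same origin and axes as jig).
- fixed_grip (a point): Middle of the top of the clamp's fixed grip, 159 mm above the bench, jig y 88 mm: an upright dark steel post 22 mm wide (jig x), 12 mm thick (jig y), at the housing's box end. Axes as the jig.
- trigger_roll (a point): Middle of the black roll (14 mm thick, 24 mm wide along jig x), 152 mm above the bench, at the top of the clamp's trigger: an upright lever behind the fixed grip (away from the box). At rest jig y 119.5 mm; fully squeezed 103 mm, 2 mm short of the fixed grip.
- squeeze (a point): Jig x 0, y 96, z 152 mm: midway between the outer faces of roll and fixed grip when fully squeezed; axes as the jig. Fingers opened along jig y to over 62 mm and centred here embrace both; closing to 28 mm squeezes the trigger fully with the hand at rest. Nothing else stands higher than 92 mm here.
- trigger (a joint): How far the sliding trigger is squeezed towards the fixed grip and box, m: 0 at rest, 0.0165 at its stop; a spring of 3 to 4 N returns it. Its pawl pushes the rod along 1:1 towards the box (force: squeeze less spring and rod drag). Let fully back, the pawl drops behind a new tooth (every 4.5 mm): a full stroke gains about 13.5 mm; usually 3 to 5 strokes.
- rod (a joint): How far the clamp rod has advanced towards the box, m (0 to 0.085), 0 to 0.010 at the start. Only a drag of about 4 N keeps it in place, so when the trigger is let go the spring pad pushes it back until about 4 N is left: the pressure lasts only while the trigger is held.
- pad (a joint): How far the spring pad on the rod's head is pressed in, m: 0 free, 0.018 squashed home. Spring 1 N per mm: 0.010 means 10 N on the pieces. More than 25 N crushes them. A grip of about 20 N cannot; a stronger one must stop by opening.
- pad_face (a point): Middle of the pressing face (looks to jig -y) of the pad, a black rubber block 30 mm wide, 28 mm high, 8 mm thick; 52 mm above the bench. Pad free: jig y = 12 mm minus the rod's value.
- spacer: White ceramic block already standing in the box by the end plate: 46 mm (across the row) x 40 mm (along the row), 60 mm high. Origin at the centre of its underside.
- block: Loose white ceramic block standing on the bench: 46 mm (its x) x 56 mm (its y), 60 mm high, 0.18 to 0.33 kg. Origin at the centre of its underside, z up. It fits the box only with its 56 mm side along the row.
- drum: Loose white ceramic cylinder standing on end on the bench: 46 mm in diameter, 60 mm high, 0.13 to 0.24 kg. Origin at the centre of its underside.
- collar: Bystander: steel ring 54 mm across, 32 mm high.
- jar: Bystander: amber glass jar 60 mm across, 90 mm high, black cap.
- screwdriver: Bystander: black-handled screwdriver lying on the bench.
- wrench: Bystander: steel wrench lying on the bench.
- vblock: Bystander: steel V-block 50 x 60 mm, 40 mm high.
Mind the look-alikes: they are no part of the job. Leave any blue or green look-alike of the drum alone.

How it is judged:
By the outcome, as a careful person would: the job done as asked, in the order asked, and still so for the second after the job is handed in, while the arm keeps its last pose, push and grip.
It also fails if it takes over 72 s, if anything falls off the work surface, if the arm or the gripper's body presses on something with over 40 N, if the wrist force passes 120 N, or if a joint passes its speed limit or range.

## Working session

There is one attempt and no reset: what is moved stays moved. The work goes in short steps, Python scripts to look and compute and a tool call to move; the robot and the scene stay as the last step left them, time stands still between calls to the robot, and variables do not carry over. Pictures are saved under pics/ and viewed, and the job is handed in when it is done.

Besides the shell and the picture viewer there is one more tool, called after ">>>" as a command line: name --argument value ..., lists and objects as JSON in quotes. drive_tool: Moves the arm, as the interface text tells. Its arguments: {"type":"object","properties":{"steps":{"type":"array"},"grip":{"type":"number"}},"required":["steps"]}

```bash
ls; mkdir -p pics; python3 - <<'E'
from plant import sense, optics, robot
import cv2,json
s=sense(); print({k:(v if not hasattr(v,'__len__') else [round(float(x),4) for x in v]) for k,v in s.items()})
for n in ["scene","top"]:
    im=optics.get_image(n); cv2.imwrite(f"pics/{n}0.png",im[:,:,::-1])
    c=optics.calibration(n); print(n,c)
print(optics.calibration("wrist"))
E
```

```text
pics
{'time_s': 0.0, 'joint_pos': [-0.8548, 0.5019, -0.4268, 1.5514, 0.2208, 1.1383, -0.2103], 'dq': [-0.0008, -0.0016, 0.0003, -0.0015, -0.0004, 0.0009, -0.0002], 'tau': [-0.0001, -56.6603, -5.8165, -27.9117, -0.0687, 0.031, 0.0002], 'position': [0.2841, 0.5839, 0.2447], 'orientation': [0.2245, 0.9745, -0.0009, -0.0003], 'force': [0.4198, -0.2167, 0.3518], 'wrist_torque': [-0.0412, -0.034, 0.0307], 'width': 0.9981343203512367}
scene {'mtx': array([[481.3192008 ,   0.        , 320.45822625],
       [  0.        , 481.3192008 , 240.85064205],
       [  0.        ,   0.        ,   1.        ]]), 'dist_coeffs': array([0.00944968, 0.        , 0.        , 0.        , 0.        ]), 'view': array([[-0.66702959,  0.74491126,  0.01336933,  0.33504327],
       [ 0.59901396,  0.54688349, -0.58489377, -0.23705648],
       [-0.44300542, -0.38213304, -0.81099971,  1.28616229],
       [ 0.        ,  0.        ,  0.        ,  1.        ]])}
top {'mtx': array([[583.32106625,   0.        , 318.74411995],
       [  0.        , 583.32106625, 245.14070691],
       [  0.        ,   0.        ,   1.       
[... 244 characters left out ...]
188, -0.99202806,  1.4004328 ],
       [ 0.        ,  0.        ,  0.        ,  1.        ]])}
{'mtx': array([[379.41595677,   0.        , 314.69465485],
       [  0.        , 379.41595677, 242.22517486],
       [  0.        ,   0.        ,   1.        ]]), 'dist_coeffs': array([-0.06072516,  0.        ,  0.        ,  0.        ,  0.        ]), 'hand_eye': array([[ 1.27141510e-03, -9.60356863e-01, -2.78770657e-01,
         7.58727480e-02],
       [ 9.99999133e-01,  1.12541343e-03,  6.83771696e-04,
        -5.11861532e-04],
       [-3.42932600e-04, -2.78771284e-01,  9.60357461e-01,
        -1.40617370e-01],
       [ 0.00000000e+00,  0.00000000e+00,  0.00000000e+00,
         1.00000000e+00]])}
```

View pics/scene0.png

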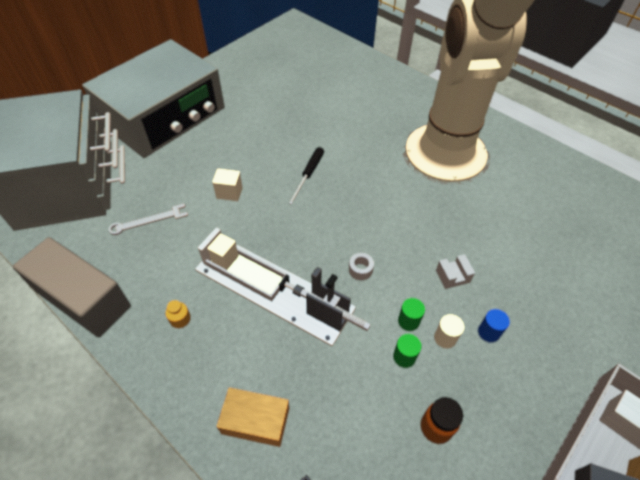

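View pics/top0.png

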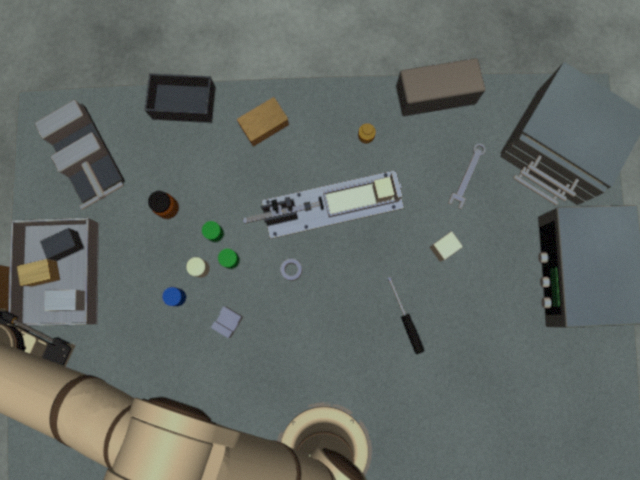

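The scene shows a white block at top (448,245), a white drum at (196,267) and the spacer in the box at (384,189). The look-alikes are green drums at (212,231) and (228,258) and a blue one at (174,297). I'll measure these and check with crops.

```bash
cat > h.py <<'E'
import numpy as np,cv2
from plant import sense, optics, robot
from scipy.spatial.transform import Rotation as R
def cam(n,s=None):
    c=optics.calibration(n)
    if n=="wrist":
        T=np.eye(4);T[:3,:3]=R.from_quat(s["orientation"]).as_matrix();T[:3,3]=s["position"]
        V=np.linalg.inv(T@c["hand_eye"])
    else: V=c["view"]
    return np.array(c["mtx"]),np.array(c["dist_coeffs"]),np.array(V)
def ray(px,K,D,V,z):
    p=cv2.undistortPoints(np.array(px,float).reshape(-1,1,2),K,D).reshape(-1,2)
    d=np.c_[p,np.ones(len(p))]@V[:3,:3]; o=-V[:3,:3].T@V[:3,3]
    return o+d*((z-o[2])/d[:,2])[:,None]
def proj(P,K,D,V):
    P=np.array(P,float).reshape(-1,3)
    return cv2.projectPoints(P,cv2.Rodrigues(V[:3,:3])[0],V[:3,3],K,D)[0].reshape(-1,2)
def yaw(s):
    M=R.from_quat(s["orientation"]).as_matrix(); return M
E
python3 - <<'E'
from h import *
im=cv2.imread("pics/top0.png")
crops=[im[225:265,425:470],im[245:290,175:220],im[165:245,235:415]]
out=[cv2.resize(c,None,fx=k,fy=k,interpolation=cv2.INTER_CUBIC) for c,k in zip(crops,(6,6,4))]
W=800;H=out[0].shape[0]+out[2].shape[0]
cv=np.zeros((600,800,3),np.uint8)
cv[:out[0].shape[0],:out[0].shape[1]]=out[0];cv[:out[1].shape[0],300:300+out[1].shape[1]]=out[1]
cv[275:275+320,:720]=out[2];cv2.imwrite("pics/crop0.png",cv)
hsv=cv2.cvtColor(im,cv2.COLOR_BGR2HSV)
for p in [(448,243),(196,265),(384,187),(345,200),(440,252)]: print(p,im[p[1],p[0]],hsv[p[1],p[0]])
K,D,V=cam("top")
m=((im.min(2)>135)).astype(np.uint8)
n,l,st,ce=cv2.connectedComponentsWithStats(m)
for i in range(1,n):
    if st[i,4]>60: print(st[i],ce[i],ray(ce[i],K,D,V,.06))
E
```

```text
(448, 243) [174 197 184] [ 47  30 197]
(196, 265) [164 196 183] [ 42  42 196]
(384, 187) [166 195 184] [ 41  38 195]
(345, 200) [178 197 185] [ 49  25 197]
(440, 252) [158 177 171] [ 39  27 177]
[392 171  10  25  90] [396.47777778 183.08888889] [[ 0.64136998 -0.19964963  0.06      ]]
[288 174 106  32 861] [346.95586527 188.49012776] [[ 0.63137002 -0.07812684  0.06      ]]
[325 185  51  29 978] [350.14928425 199.03476483] [[ 0.60494451 -0.08494392  0.06      ]]
[ 269  205  124   32 1103] [320.22212149 219.45965549] [[ 0.55678944 -0.01073361  0.06      ]]
[434 232  28  27 417] [447.90647482 244.98321343] [[ 0.48531783 -0.31704533  0.06      ]]
[187 258  18  18 254] [195.11811024 266.18110236] [[0.45213932 0.29397549 0.06      ]]
[ 44 289  31  22 603] [ 59.54726368 299.77943615] [[0.37893011 0.6308073  0.06      ]]
[ 24 335  11  17 114] [ 28.72807018 341.88596491] [[0.27780385 0.70851077 0.06      ]]
[152 408  40  26 594] [171.42424242 420.6986532 ] [[0.08732334 0.35428365 0.06      ]]
[ 283  409   84   61 1185] [331.61012658 429.86329114] [[ 0.05847687 -0.0227383   0.06      ]]
[ 134  428   51   52 1671] [158.67025733 455.94793537] [[0.00518019 0.38619464 0.06      ]]
[333 468  15  12  84] [338.83333333 474.95238095] [[-0.0462635  -0.03641096  0.06      ]]
```

View pics/crop0.png

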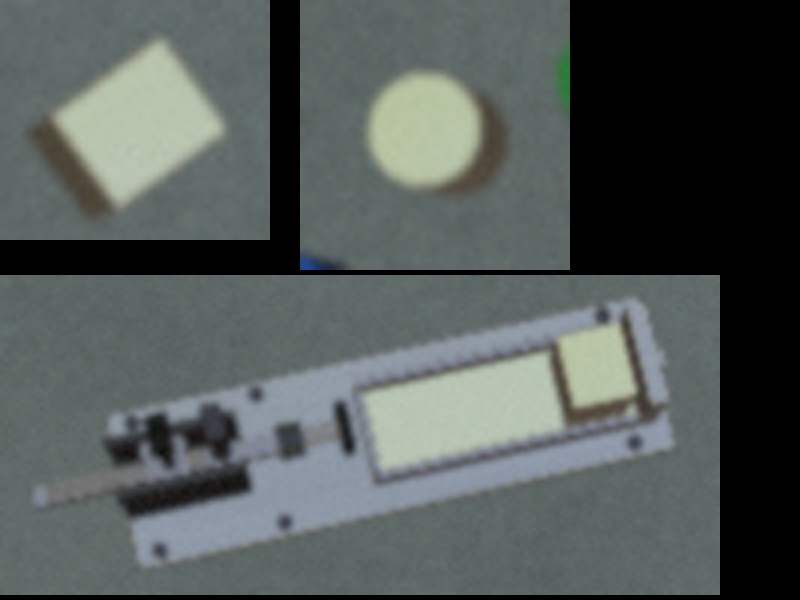

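The crop confirms the choice. The left tile is a rectangular white block, centre about (448,245). The centre tile is a white drum at (195,266). The jig shows its end plate at right and its clamp at left.

```bash
python3 - <<'E'
from h import *
im=cv2.imread("pics/top0.png")
K,D,V=cam("top")
# jig corners from crop
c=np.array([(110,418),(638,298),(675,445),(145,568)],float)
px=np.c_[235+c[:,0]/4-.4,165+(c[:,1]-275)/4-.4]
P=ray(px,K,D,V,.01);print(P.round(4)); print(np.linalg.norm(P-np.roll(P,-1,0),axis=1)); ce=P.mean(0)
# screws pairs? block rect
m=(im.min(2)>128).astype(np.uint8)
hsv=cv2.cvtColor(im,cv2.COLOR_BGR2HSV)
for seed,z in [((448,245),.06),((195,266),.06),((384,187),.06)]:
    sub=np.zeros_like(m); x,y=seed; sub[y-18:y+19,x-18:x+19]=m[y-18:y+19,x-18:x+19]
    cs=max(cv2.findContours(sub,0,1)[0],key=cv2.contourArea).reshape(-1,2)
    Q=ray(cs,K,D,V,z)[:,:2]
    r=cv2.minAreaRect((Q*1000).astype(np.float32)); print(seed,r,cv2.boxPoints(r).round(1).tolist())
# jig contour mask: bluish-gray
g=im.astype(int)
mm=((g[:,:,0]>g[:,:,1]-2)&(g.min(2)>95)).astype(np.uint8)
mm[:, :230]=0;mm[:,420:]=0;mm[:160]=0;mm[245:]=0
mm=cv2.morphologyEx(mm,cv2.MORPH_CLOSE,np.ones((9,9)))
cs=max(cv2.findContours(mm,0,1)[0],key=cv2.contourArea)
cv2.imwrite("pics/mm.png",cv2.resize(mm[150:250,220:430]*255,None,fx=3,fy=3))
# floor of box
E
```

```text
[[ 0.6188  0.1343  0.01  ]
 [ 0.6863 -0.202   0.01  ]
 [ 0.5907 -0.2208  0.01  ]
 [ 0.5226  0.114   0.01  ]]
[0.3430807  0.09739537 0.34161939 0.09830932]
(448, 245) ((485.52264404296875, -317.11346435546875), (46.372955322265625, 55.62958526611328), 33.18115234375) [[450.8999938964844, -306.5], [481.29998779296875, -353.1000061035156], [520.2000122070312, -327.70001220703125], [489.70001220703125, -281.1000061035156]]
(195, 266) ((452.6268615722656, 294.2039794921875), (43.91996383666992, 43.55735778808594), 88.43653869628906) [[430.29998779296875, 272.79998779296875], [473.79998779296875, 271.70001220703125], [475.0, 315.6000061035156], [431.5, 316.79998779296875]]
(384, 187) ((635.1669311523438, -168.7466583251953), (65.05741882324219, 78.77262115478516), 11.184804916381836) [[595.5999755859375, -136.39999389648438], [610.9000244140625, -213.6999969482422], [674.7000122070312, -201.10000610351562], [659.4000244140625, -123.80000305175781]]
```

View pics/mm.png

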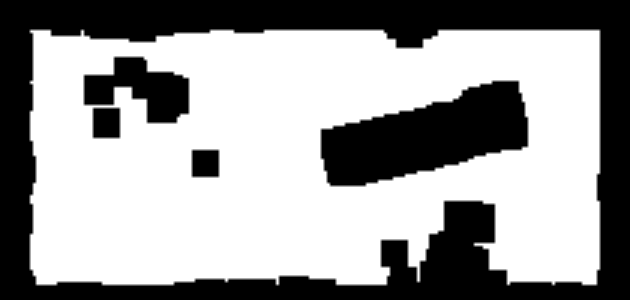

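```bash
cat >> h.py <<'E'
def togo(x,y,z,jaw=None):
    s=sense();M=R.from_quat(s["orientation"]).as_matrix()
    d=M.T@(np.array([x,y,z])-s["position"])
    a=np.degrees(np.arctan2(M[1,1],M[0,1]))
    r=None
    if jaw is not None: r=np.radians((a-jaw+90)%180-90)
    print("t",round(s["time_s"],2),"pos",np.round(s["position"],4),"jaw",round(a,2),"tilt",M[:,2].round(4)[:2],"F",np.round(s["force"],1),"w",round(92*s["width"],1),"j7",round(s["joint_pos"][6],2))
    print("  tool shift mm",(d*1000).round(1),"roll",None if r is None else round(r,4),"rows>=",round(np.linalg.norm(d)/.0417,1))
def jig(x,y,z=0,o=None):
    raise NotImplementedError
E
python3 -c "
from h import *
togo(.4526,.2942,.17,11.4)"
```

```text
t 0.1 pos [0.2841 0.5839 0.2448] jaw 64.06 tilt [-0.0008 -0.0016] F [ 1.  -1.  -0.3] w 91.8 j7 -0.21
  tool shift mm [-278.3 -186.7   75.1] roll 0.9191 rows>= 8.2
```

>>> drive_tool --steps '[[[-0.03,-0.02,0.008],0],[[-0.03,-0.02,0.008],0],[[-0.03,-0.02,0.008],0],[[-0.03,-0.02,0.008],0],[[-0.03,-0.02,0.008],0],[[-0.03,-0.02,0.008],0],[[-0.03,-0.02,0.008],0],[[-0.03,-0.02,0.008],0],[[-0.03,-0.02,0.008],0],[[0,0,0],0]]'

```text
time_s: 0.93
position: [0.4488, 0.294, 0.1641]
orientation: [0.22, 0.976, -0.002, -0.004]
force: [0.2, -1.0, 0.0]
width: 1.002
```

```bash
python3 -c "
from h import *
togo(.4526,.2942,.17,11.4)
s=sense();im=optics.get_image('wrist');cv2.imwrite('pics/w1.png',im[:,:,::-1])
K,D,V=cam('wrist',s);print(proj([.4526,.2942,.06],K,D,V))"
```

```text
t 0.93 pos [0.4488 0.294  0.1641] jaw 64.61 tilt [-0.0092 -0.0019] F [ 0.2 -1.   0. ] w 92.2 j7 0.35
  tool shift mm [-3.3  1.7 -6. ] roll 0.9287 rows>= 0.2
[[318.65279867 254.92936196]]
```

View pics/w1.png

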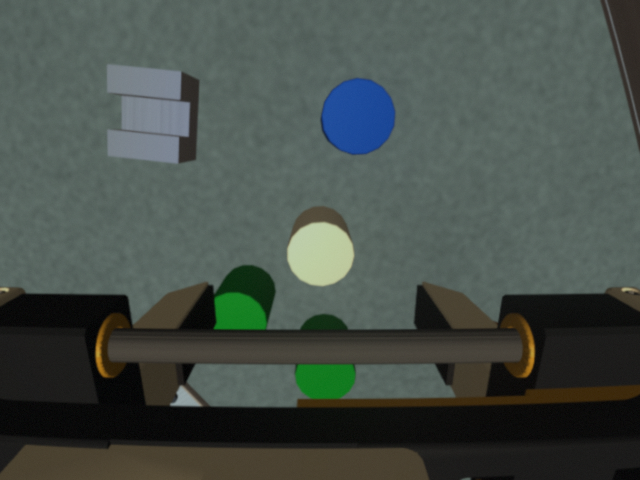

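White drum centre at (321,254), against (319,255) predicted. Greens lie below at (240,310) and (325,370), blue above at (358,116). The position is confirmed, so I'll roll to the jig's jaw angle.

>>> drive_tool --steps '[[[0,0,0],0.117],[[0,0,0],0.117],[[0,0,0],0.117],[[0,0,0],0.117],[[0,0,0],0.117],[[0,0,0],0.117],[[0,0,0],0.117],[[0,0,0],0.117],[[0,0,0],0]]'

```text
time_s: 1.73
position: [0.4414, 0.3044, 0.1636]
orientation: [0.65, 0.76, -0.004, -0.007]
force: [0.5, 1.0, 0.1]
width: 1.0
```

```bash
python3 -c "
from h import *
togo(.4526,.2942,.045,11.4)"
```

```text
t 1.73 pos [0.4414 0.3044 0.1636] jaw 8.89 tilt [-0.0159  0.0038] F [0.5 1.  0.1] w 92.0 j7 -0.55
  tool shift mm [-12.5  11.3 118.4] roll -0.0437 rows>= 2.9
```

>>> drive_tool --steps '[[[-0.006,0.006,0.02],-0.02],[[-0.006,0.005,0.02],-0.02],[[0,0,0.02],0],[[0,0,0.02],0],[[0,0,0.015],0],[[0,0,0],0]]'

```text
time_s: 2.23
position: [0.4513, 0.3032, 0.0673]
orientation: [0.621, 0.783, 0.0, -0.008]
force: [-0.1, 0.2, -0.2]
width: 1.0
```

```bash
python3 -c "
from h import *
togo(.4526,.2942,.045,11.4)"
```

```text
t 2.23 pos [0.4513 0.3032 0.0673] jaw 13.15 tilt [-0.0126  0.0104] F [-0.1  0.2 -0.2] w 92.0 j7 -0.49
  tool shift mm [-9.3 -0.5 22.1] roll 0.0306 rows>= 0.6
```

>>> drive_tool --steps '[[[-0.005,0,0],0.015],[[-0.004,0,0],0.015],[[0,0,0.011],0],[[0,0,0.01],0],[[0,0,0],0]]'

```text
time_s: 2.65
position: [0.4537, 0.2965, 0.0472]
orientation: [0.631, 0.776, 0.002, -0.008]
force: [-0.7, -0.4, -0.5]
width: 1.0
```

```bash
python3 -c "
from h import *
togo(.4526,.2942,.045,11.4)"
```

```text
t 2.65 pos [0.4537 0.2965 0.0472] jaw 11.73 tilt [-0.0101  0.0135] F [-0.7 -0.4 -0.5] w 92.0 j7 -0.5
  tool shift mm [-2.  -1.5  2.2] roll 0.0058 rows>= 0.1
```

>>> drive_tool --steps '[[[-0.002,-0.001,0],0],[[0,0,0],0]]'

```text
time_s: 2.82
position: [0.4531, 0.2942, 0.047]
orientation: [0.631, 0.776, 0.002, -0.008]
force: [0.1, 0.4, 1.0]
width: 1.001
```

>>> drive_tool --grip -1 --steps '[[[0,0,0],0],[[0,0,0],0],[[0,0,0],0],[[0,0,0],0],[[0,0,0],0],[[0,0,0],0]]'

```text
time_s: 3.32
position: [0.454, 0.2949, 0.0484]
orientation: [0.631, 0.776, 0.003, -0.008]
force: [0.2, -0.6, -0.6]
width: 0.613
```

```bash
python3 -c "
from h import *
togo(.4526,.2942,.16,11.4)"
```

```text
t 3.32 pos [0.454  0.2949 0.0484] jaw 11.78 tilt [-0.0082  0.0148] F [ 0.2 -0.6 -0.6] w 56.4 j7 -0.5
  tool shift mm [   1.4   -2.  -111.6] roll 0.0066 rows>= 2.7
```

>>> drive_tool --steps '[[[0,0,0],0],[[0,0,0],0],[[0,0,0],0],[[0,0,0],0]]'

```text
time_s: 3.65
position: [0.454, 0.295, 0.0485]
orientation: [0.631, 0.776, 0.003, -0.008]
force: [0.0, -0.6, 0.1]
width: 0.498
```

>>> drive_tool --steps '[[[0,0,-0.02],0],[[0,0,-0.03],0],[[0,0,-0.03],0],[[0,0,-0.03],0],[[0,0,-0.02],0]]'

```text
time_s: 4.07
position: [0.4492, 0.2893, 0.1751]
orientation: [0.63, 0.776, -0.006, -0.011]
force: [0.3, 0.4, -2.2]
width: 0.495
```

```bash
python3 -c "
from h import *
a=np.radians(11.4);ex=np.array([np.cos(a),np.sin(a)]);ey=np.array([-np.sin(a),np.cos(a)])
togo(.61,-.085,.26,11.4)"
```

```text
t 4.07 pos [0.4492 0.2893 0.1751] jaw 11.84 tilt [-0.0242  0.0048] F [ 0.3  0.4 -2.2] w 45.5 j7 -0.46
  tool shift mm [-398.4   78.7  -90.6] roll 0.0076 rows>= 10.0
```

>>> drive_tool --steps '[[[-0.01,0.002,-0.03],0],[[-0.025,0.005,-0.025],0],[[-0.033,0.007,-0.015],0],[[-0.036,0.007,-0.01],0],[[-0.036,0.007,-0.005],0],[[-0.036,0.007,0],0],[[-0.036,0.007,0],0],[[-0.036,0.007,0],0],[[-0.036,0.007,0],0]]'

```text
time_s: 4.82
position: [0.5664, 0.0257, 0.2643]
orientation: [0.621, 0.784, -0.001, -0.011]
force: [0.9, -0.0, -1.9]
width: 0.496
```

```bash
python3 -c "
from h import *
togo(.61,-.06,.25,11.4)
s=sense();im=optics.get_image('wrist');cv2.imwrite('pics/w2.png',im[:,:,::-1])"
```

```text
t 4.82 pos [0.5664 0.0257 0.2643] jaw 13.19 tilt [-0.0189  0.0131] F [ 0.9 -0.  -1.9] w 45.7 j7 0.15
  tool shift mm [-93.6  23.1  12.4] roll 0.0313 rows>= 2.3
```

View pics/w2.png

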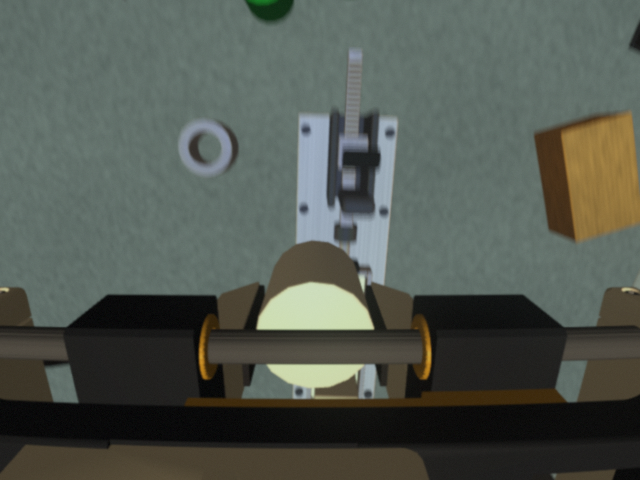

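```bash
python3 -c "
from h import *
togo(.645,-.25,.28,11.4)"
```

```text
t 4.87 pos [0.5693 0.015  0.2641] jaw 12.6 tilt [-0.0163  0.0067] F [ 4.3 -8.  -1.9] w 45.3 j7 0.15
  tool shift mm [-275.    15.8  -18.9] roll 0.021 rows>= 6.6
```

>>> drive_tool --steps '[[[-0.034,0.002,-0.003],0.01],[[-0.034,0.002,-0.003],0.01],[[-0.034,0.002,-0.003],0.01],[[-0.034,0.002,-0.003],0],[[-0.034,0.002,-0.003],0],[[-0.034,0.002,-0.003],0],[[-0.034,0.002,0],0],[[-0.034,0.002,0],0],[[0,0,0],0],[[0,0,0],0]]'

```text
time_s: 5.7
position: [0.6337, -0.2584, 0.2698]
orientation: [0.639, 0.769, -0.007, -0.014]
force: [-0.3, 1.8, -2.9]
width: 0.497
```

```bash
python3 -c "
from h import *
togo(.645,-.25,.28,11.4)
s=sense();np.save('s3.npy',s,allow_pickle=True);im=optics.get_image('wrist');cv2.imwrite('pics/w3.png',im[:,:,::-1])"
```

```text
t 5.7 pos [ 0.6337 -0.2584  0.2698] jaw 10.51 tilt [-0.0309  0.0075] F [-0.3  1.8 -2.9] w 45.8 j7 0.57
  tool shift mm [  6.4  12.3 -10.5] roll -0.0155 rows>= 0.4
```

View pics/w3.png

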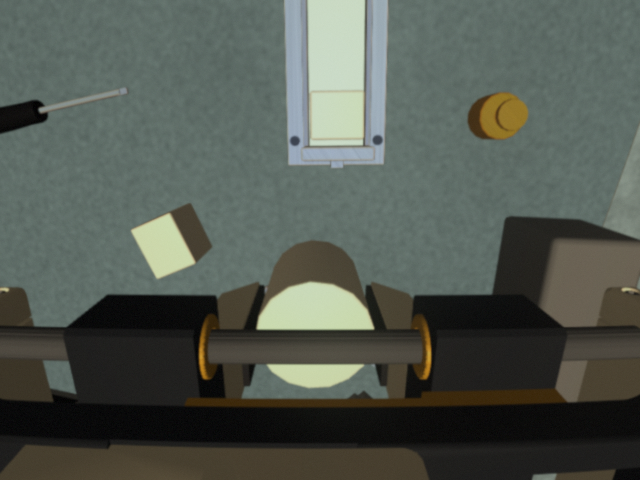

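```bash
python3 -c "
import cv2
im=cv2.imread('pics/w3.png');cv2.imwrite('pics/w3c.png',cv2.resize(im[0:180,265:405],None,fx=3.3,fy=3.3,interpolation=cv2.INTER_CUBIC))"
```

```text
(no output)
```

View pics/w3c.png

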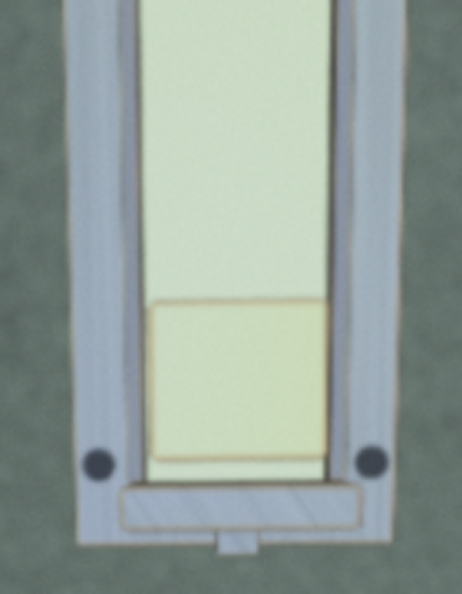

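```bash
python3 - <<'E'
from h import *
s=np.load('s3.npy',allow_pickle=True).item()
K,D,V=cam('wrist',s)
def r(pts,z):
    p=np.array(pts,float); px=np.c_[265+(p[:,0]+.5)/3.3-.5,(p[:,1]+.5)/3.3-.5]
    return ray(px,K,D,V,z)[:,:2]
fl=r([(140,10),(331,10),(145,475),(325,475)],.014)
sp=r([(150,302),(328,300),(327,457),(152,460)],.074)
ep=r([(121,488),(361,486),(121,528),(357,528)],.074)
pl=r([(67,10),(405,10),(78,540),(392,540)],.01)
ft=r([(145,481),(325,481)],.014)
def ang(a,b): d=b-a; return np.degrees(np.arctan2(d[1],d[0]))
print("floor w",np.linalg.norm(fl[0]-fl[1]),np.linalg.norm(fl[2]-fl[3]),"ang",ang(fl[2],fl[0])-90,ang(fl[3],fl[1])-90)
print("plate w",np.linalg.norm(pl[0]-pl[1]),np.linalg.norm(pl[2]-pl[3]),"ang",ang(pl[2],pl[0])-90,ang(pl[3],pl[1])-90, ang(pl[2],pl[3]))
print("spacer sides",[np.linalg.norm(sp[i]-sp[(i+1)%4]) for i in range(4)],"ang",ang(sp[0],sp[1]),ang(sp[3],sp[2]))
print("ep",np.linalg.norm(ep[0]-ep[1]),ang(ep[0],ep[1]),np.linalg.norm(ep[0]-ep[2]))
a=np.radians(11.2);ex=np.array([np.cos(a),np.sin(a)]);ey=np.array([-np.sin(a),np.cos(a)])
for n,q in [("fl",fl),("pl",pl),("sp",sp),("ep",ep),("ft",ft)]: print(n,(np.c_[q@ex,q@ey]*1000).round(1).tolist())
E
```

```text
floor w 0.05466990440620624 0.05542248884533791 ang 11.019728992736475 11.35129047629762
plate w 0.09779049882359055 0.09890132392657862 ang 10.938433157439235 11.35966191750012 10.770538486829011
spacer sides [np.float64(0.04514500895317983), np.float64(0.03881471873564109), np.float64(0.04560043490916545), np.float64(0.039198760431230245)] ang 11.168926639114021 11.655047136198327
ep 0.06287526797617118 11.194270067285606 0.010350615186408589
fl [[558.2, -177.6], [612.9, -178.4], [557.8, -308.6], [613.2, -309.1]]
pl [[536.8, -175.8], [634.6, -177.3], [536.1, -328.4], [635.0, -329.2]]
sp [[562.4, -264.8], [607.5, -264.8], [608.0, -303.6], [562.4, -304.0]]
ep [[554.1, -311.1], [617.0, -311.1], [553.9, -321.4], [616.3, -321.9]]
ft [[557.8, -310.4], [613.3, -310.9]]
```

```bash
python3 - <<'E'
s=open('h.py').read()
i=s.index("def jig(")
s=s[:i]+'''A=11.2
def jig(x,y):
    a=np.radians(A);ex=np.array([np.cos(a),np.sin(a)]);ey=np.array([-np.sin(a),np.cos(a)])
    return ex*(x+.5855)+ey*(y-.141)
def tojig(x,y,z,jaw=11.2):
    p=jig(x,y);togo(p[0],p[1],z,jaw)
    q=sense()["position"][:2];o=jig(0,0);a=np.radians(A);d=np.array(q)-o
    print("  jig xy mm",round(1000*(d[0]*np.cos(a)+d[1]*np.sin(a)),1),round(1000*(-d[0]*np.sin(a)+d[1]*np.cos(a)),1))
'''
open('h.py','w').write(s)
E
python3 -c "
from h import *
print(jig(0,0),jig(0,-.0875));tojig(0,-.097,.15)"
```

```text
[ 0.60173629 -0.02459046] [ 0.61873179 -0.11042404]
t 5.75 pos [ 0.633  -0.2596  0.2696] jaw 10.46 tilt [-0.0318  0.0059] F [-0.8 -1.5 -3.1] w 45.8 j7 0.57
  tool shift mm [138.4  16.8 120.7] roll -0.0129 rows>= 4.4
  jig xy mm -15.0 -236.6
```

>>> drive_tool --steps '[[[0.016,0.002,0.006],-0.003],[[0.018,0.002,0.008],-0.003],[[0.018,0.002,0.008],-0.003],[[0.018,0.002,0.01],-0.003],[[0.018,0.002,0.012],0],[[0.018,0.002,0.014],0],[[0.016,0.002,0.016],0],[[0.012,0.002,0.016],0],[[0.006,0.001,0.016],0],[[0,0,0.01],0],[[0,0,0],0]]'

```text
time_s: 6.67
position: [0.6138, -0.0951, 0.1488]
orientation: [0.629, 0.777, -0.007, -0.018]
force: [-0.9, -0.1, -1.6]
width: 0.497
```

```bash
python3 -c "
from h import *
tojig(0,-.097,.10)"
```

```text
t 6.67 pos [ 0.6138 -0.0951  0.1488] jaw 12.08 tilt [-0.0359  0.0116] F [-0.9 -0.1 -1.6] w 45.7 j7 0.35
  tool shift mm [-26.5   3.1  48.3] roll 0.0153 rows>= 1.3
  jig xy mm -1.9 -71.5
```

>>> drive_tool --steps '[[[-0.009,0.001,0.005],0.005],[[-0.009,0.001,0.01],0.005],[[-0.008,0.001,0.01],0.005],[[0,0,0.01],0],[[0,0,0.005],0],[[0,0,0],0]]'

```text
time_s: 7.17
position: [0.6228, -0.1258, 0.1067]
orientation: [0.637, 0.771, -0.007, -0.015]
force: [-0.1, 0.0, -1.9]
width: 0.495
```

```bash
python3 -c "
from h import *
tojig(0,-.097,.0645)"
```

```text
t 7.17 pos [ 0.6228 -0.1258  0.1067] jaw 10.92 tilt [-0.0321  0.0091] F [-0.1  0.  -1.9] w 45.5 j7 0.38
  tool shift mm [ 5.7  0.2 42.3] roll -0.005 rows>= 1.0
  jig xy mm 1.0 -103.4
```

>>> drive_tool --steps '[[[0.004,0,0],-0.002],[[0.003,0,0],0],[[0,0,0],0]]'

```text
time_s: 7.42
position: [0.6209, -0.1196, 0.1061]
orientation: [0.637, 0.771, -0.007, -0.016]
force: [-0.2, -0.1, -1.8]
width: 0.5
```

```bash
python3 -c "
from h import *
tojig(0,-.097,.0645)"
```

```text
t 7.42 pos [ 0.6209 -0.1196  0.1061] jaw 10.92 tilt [-0.0333  0.0091] F [-0.2 -0.1 -1.8] w 46.0 j7 0.37
  tool shift mm [-0.8  1.  41.6] roll -0.0049 rows>= 1.0
  jig xy mm 0.3 -96.9
```

>>> drive_tool --steps '[[[0,0.001,0.009],0],[[0,0.001,0.009],0],[[0,0,0.008],0],[[0,0,0.004],0],[[0,0,0],0]]'

```text
time_s: 7.83
position: [0.6231, -0.1172, 0.0745]
orientation: [0.636, 0.772, -0.006, -0.015]
force: [-0.6, 0.7, -1.9]
width: 0.499
```

```bash
python3 -c "
from h import *
tojig(0.001,-.097,.0635)"
```

```text
t 7.83 pos [ 0.6231 -0.1172  0.0745] jaw 11.06 tilt [-0.0304  0.0091] F [-0.6  0.7 -1.9] w 45.9 j7 0.37
  tool shift mm [-2.2 -1.6 11. ] roll -0.0024 rows>= 0.3
  jig xy mm 2.9 -95.0
```

>>> drive_tool --steps '[[[-0.002,-0.001,0.004],0],[[0,0,0.004],0],[[0,0,0.002],0],[[0,0,0],0]]'

```text
time_s: 8.17
position: [0.622, -0.1196, 0.0631]
orientation: [0.636, 0.772, -0.006, -0.015]
force: [-0.1, 0.7, -0.3]
width: 0.492
```

```bash
python3 -c "
from h import *
tojig(0.001,-.097,.0635)
s=sense();im=optics.get_image('wrist');cv2.imwrite('pics/w4.png',im[:,:,::-1])"
```

```text
t 8.17 pos [ 0.622  -0.1196  0.0631] jaw 11.06 tilt [-0.031   0.0092] F [-0.1  0.7 -0.3] w 45.3 j7 0.38
  tool shift mm [ 0.1 -0.5 -0.4] roll -0.0025 rows>= 0.0
  jig xy mm 1.5 -97.1
```

View pics/w4.png

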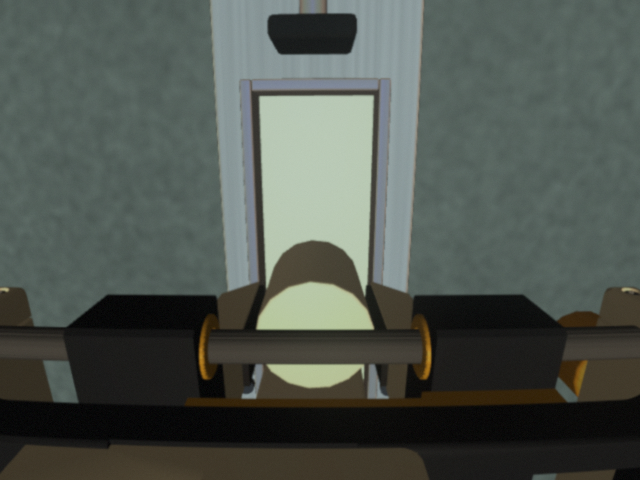

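The drum, centred at (313,335), sits between the walls (260 and 378) and its weight is off the wrist. Beyond it are the box's low wall at row 85 and the black pad at (312,33). Releasing.

>>> drive_tool --grip 0.7 --steps '[[[0,0,0],0],[[0,0,0],0],[[0,0,0],0],[[0,0,0],0],[[0,0,0],0]]'

```text
time_s: 8.63
position: [0.6238, -0.1201, 0.0652]
orientation: [0.636, 0.772, -0.005, -0.013]
force: [0.1, -0.5, -0.1]
width: 0.809
```

>>> drive_tool --steps '[[[0,0,-0.01],0],[[0,0,-0.015],0],[[0,0,-0.02],0],[[0,0,-0.025],0],[[0,0,-0.025],0],[[0,0,-0.02],0],[[0,0,0],0]]'

```text
time_s: 9.22
position: [0.6264, -0.121, 0.1883]
orientation: [0.636, 0.772, -0.006, -0.014]
force: [1.0, 0.8, 0.8]
width: 0.848
```

```bash
python3 -c "
from h import *
togo(.4855,-.3171,.2,33.1)"
```

```text
t 9.22 pos [ 0.6264 -0.121   0.1883] jaw 11.04 tilt [-0.0286  0.0086] F [1.  0.8 0.8] w 78.0 j7 0.37
  tool shift mm [-165.3 -176.1   -9.4] roll -0.385 rows>= 5.8
```

>>> drive_tool --grip 1 --steps '[[[-0.015,-0.015,-0.002],0],[[-0.023,-0.024,-0.002],0],[[-0.023,-0.024,-0.002],0],[[-0.023,-0.024,-0.002],0],[[-0.023,-0.024,-0.002],0],[[-0.023,-0.024,0],0],[[-0.021,-0.023,0],0],[[-0.01,-0.011,0],0],[[0,0,0],-0.08],[[0,0,0],-0.08],[[0,0,0],-0.08],[[0,0,0],-0.08],[[0,0,0],-0.06],[[0,0,0],0]]'

```text
time_s: 10.38
position: [0.4857, -0.3202, 0.206]
orientation: [0.471, 0.882, -0.001, -0.01]
force: [-0.5, 0.1, -0.2]
width: 0.997
```

```bash
python3 -c "
from h import *
togo(.4855,-.3171,.15,33.1)
s=sense();im=optics.get_image('wrist');cv2.imwrite('pics/w5.png',im[:,:,::-1])
K,D,V=cam('wrist',s);print(proj([[450.9,-306.5,60],[481.3,-353.1,60],[520.2,-327.7,60],[489.7,-281.1,60],[485.5,-317.1,60]]/np.array(1000.),K,D,V).round(1).tolist())"
```

```text
t 10.38 pos [ 0.4857 -0.3202  0.206 ] jaw 33.84 tilt [-0.0188  0.0066] F [-0.5  0.1 -0.2] w 91.8 j7 1.14
  tool shift mm [ 1.8  2.2 56. ] roll 0.013 rows>= 1.3
[[289.9, 196.6], [290.1, 265.8], [348.2, 266.7], [350.8, 197.5], [319.7, 232.5]]
```

View pics/w5.png

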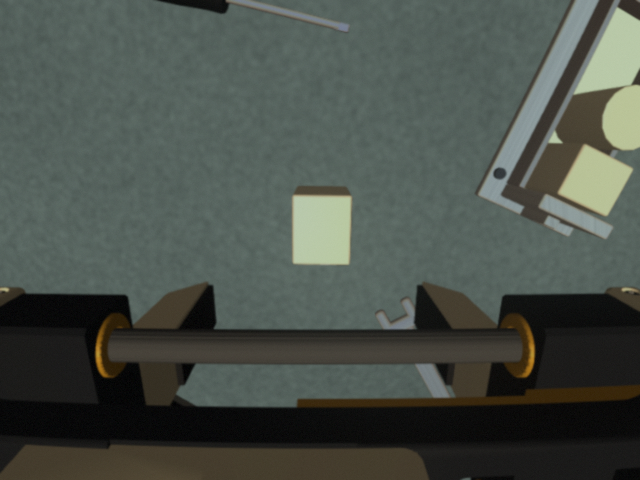

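Block top corners at (293,194), (351,194), (350,264) and (293,265), square to the jaws and within 2 px of prediction. The drum stands upright in the box at (622,118).

```bash
python3 -c "
from h import *
s=sense();K,D,V=cam('wrist',s)
print(ray([(321.8,229.3),(410,300)],K,D,V,.06).round(4), ray([(410,300),(380,315)],K,D,V,.005))
togo(.4862,-.3160,.06,33.5)"
```

```text
[[ 0.4854 -0.3141  0.06  ]
 [ 0.579  -0.3231  0.06  ]] [[ 0.60443822 -0.33536079  0.005     ]
 [ 0.5895618  -0.36470739  0.005     ]]
t 10.43 pos [ 0.4857 -0.3202  0.206 ] jaw 33.67 tilt [-0.0188  0.0067] F [-0.4  0.8 -0.2] w 92.1 j7 1.14
  tool shift mm [  0.9   4.5 145.9] roll 0.0029 rows>= 3.5
```

>>> drive_tool --steps '[[[0,0.001,0.012],0],[[0,0.001,0.018],0],[[0,0.001,0.022],0],[[0,0.001,0.022],0],[[0,0,0.018],0],[[0,0,0.01],0],[[0,0,0],0]]'

```text
time_s: 11.02
position: [0.4883, -0.3164, 0.0976]
orientation: [0.477, 0.879, -0.002, -0.008]
force: [-0.1, -0.8, 0.0]
width: 1.001
```

```bash
python3 -c "
from h import *
togo(.4855,-.3155,.047,33.4)"
```

```text
t 11.02 pos [ 0.4883 -0.3164  0.0976] jaw 33.01 tilt [-0.0158  0.005 ] F [-0.1 -0.8  0. ] w 92.1 j7 1.12
  tool shift mm [ 1.6 -1.4 50.7] roll -0.0068 rows>= 1.2
```

>>> drive_tool --steps '[[[0.001,-0.001,0.01],-0.003],[[0,0,0.014],-0.003],[[0,0,0.014],0],[[0,0,0.009],0],[[0,0,0.002],0],[[0,0,0],0]]'

```text
time_s: 11.52
position: [0.4878, -0.3165, 0.0473]
orientation: [0.475, 0.88, -0.002, -0.006]
force: [0.1, -0.5, -0.9]
width: 0.998
```

```bash
python3 -c "
from h import *
togo(.4855,-.3155,.047,33.4)"
```

```text
t 11.52 pos [ 0.4878 -0.3165  0.0473] jaw 33.27 tilt [-0.0126  0.0028] F [ 0.1 -0.5 -0.9] w 91.9 j7 1.13
  tool shift mm [ 2.1 -1.4  0.3] roll -0.0023 rows>= 0.1
```

>>> drive_tool --steps '[[[0.002,-0.001,0],0],[[0,0,0],0]]'

```text
time_s: 11.68
position: [0.4863, -0.3157, 0.0482]
orientation: [0.475, 0.88, -0.002, -0.006]
force: [-0.3, -0.1, 0.9]
width: 1.0
```

>>> drive_tool --grip -1 --steps '[[[0,0,0],0],[[0,0,0],0],[[0,0,0],0],[[0,0,0],0],[[0,0,0],0],[[0,0,0],0],[[0,0,0],0],[[0,0,0],0],[[0,0,0],0],[[0,0,0],0],[[0,0,0],0]]'

```text
time_s: 12.6
position: [0.4882, -0.317, 0.0515]
orientation: [0.475, 0.88, -0.002, -0.003]
force: [0.2, -0.2, -0.2]
width: 0.499
```

```bash
python3 -c "
from h import *
togo(.4855,-.3155,.20,33.4)"
```

```text
t 12.6 pos [ 0.4882 -0.317   0.0515] jaw 33.22 tilt [-0.0066 -0.0007] F [ 0.2 -0.2 -0.2] w 45.9 j7 1.13
  tool shift mm [   3.2   -2.3 -148.5] roll -0.0031 rows>= 3.6
```

>>> drive_tool --steps '[[[0,0,-0.012],0],[[0,0,-0.02],0],[[0,0,-0.028],0],[[0,0,-0.03],0],[[0,0,-0.03],0],[[0,0,-0.02],0],[[0,0,-0.008],0.06],[[0,0,0],0.08],[[0,0,0],0.08],[[0,0,0],0.08],[[0,0,0],0.06],[[0,0,0],0.02],[[0,0,0],0]]'

```text
time_s: 13.68
position: [0.4853, -0.3143, 0.2126]
orientation: [0.64, 0.769, -0.002, -0.005]
force: [0.8, -0.4, -2.0]
width: 0.499
```

```bash
python3 -c "
from h import *
tojig(0,-.046,.2)"
```

```text
t 13.68 pos [ 0.4853 -0.3143  0.2126] jaw 10.47 tilt [-0.0112  0.0033] F [ 0.8 -0.4 -2. ] w 45.9 j7 0.75
  tool shift mm [217.6 167.9  12. ] roll -0.0128 rows>= 6.6
  jig xy mm -170.5 -261.5
```

>>> drive_tool --steps '[[[0.012,0.01,0],-0.003],[[0.02,0.016,0],-0.003],[[0.023,0.018,0],-0.003],[[0.023,0.018,0],-0.003],[[0.023,0.018,0],0],[[0.023,0.018,0],0],[[0.023,0.018,0],0],[[0.023,0.018,0],0],[[0.02,0.015,0],0],[[0.012,0.01,0],0],[[0,0,0],0],[[0,0,0],0]]'

```text
time_s: 14.68
position: [0.6021, -0.0765, 0.2117]
orientation: [0.629, 0.778, -0.004, -0.008]
force: [-0.1, 0.1, -2.1]
width: 0.503
```

```bash
python3 -c "
from h import *
tojig(0,-.046,.15)"
```

```text
t 14.68 pos [ 0.6021 -0.0765  0.2117] jaw 12.09 tilt [-0.0169  0.0032] F [-0.1  0.1 -2.1] w 46.2 j7 0.31
  tool shift mm [ 4.4 10.8 61.5] roll 0.0156 rows>= 1.5
  jig xy mm -9.8 -51.0
```

```bash
python3 - <<'E'
from h import *
im=cv2.imread('pics/w5.png')
a=cv2.resize(im[70:230,470:640],None,fx=3,fy=3,interpolation=cv2.INTER_CUBIC)
s=optics.get_image('scene')[:,:,::-1].copy();cv2.imwrite('pics/sc1.png',s)
b=cv2.resize(s[220:350,185:375],None,fx=1.5*1,fy=1.5,interpolation=cv2.INTER_CUBIC)
cv=np.zeros((480,800,3),np.uint8);cv[:480,:510]=a;cv[:b.shape[0],512:512+285]=b;cv2.imwrite('pics/c5.png',cv)
E
```

```text
(no output)
```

View pics/c5.png

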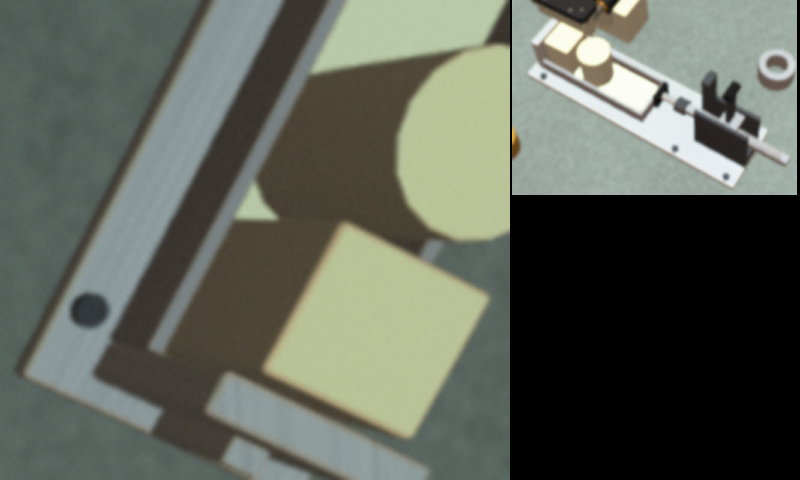

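```bash
python3 - <<'E'
from h import *
s=dict(sense())
# pose at w5 (printed): rebuild
s["position"]=[.4857,-.3202,.206]; q=np.array([.471,.882,-.001,-.010]); s["orientation"]=q/np.linalg.norm(q)
K,D,V=cam('wrist',s)
def r(pts,z):
    p=np.array(pts,float); px=np.c_[470+(p[:,0]+.5)/3-.5,70+(p[:,1]+.5)/3-.5]
    P=ray(px,K,D,V,z)[:,:2]; a=np.radians(11.2);d=P-jig(0,0)
    return 1000*np.c_[d@[np.cos(a),np.sin(a)],d@[-np.sin(a),np.cos(a)]]
print(r([(344,222),(489,297),(409,438),(265,370)],.074).round(1))
print(r([(228,373),(207,410),(428,472)],.074).round(1),"ep")
c=r([(397,150),(413,95),(450,55),(490,44),(408,195),(440,230),(480,241)],.074)
A=np.c_[2*c,np.ones(len(c))];x=np.linalg.lstsq(A,(c**2).sum(1),rcond=None)[0];print("drum",x[:2],np.sqrt(x[2]+x[:2]@x[:2]))
E
```

```text
[[ -22.4 -126.8]
 [  22.1 -126.6]
 [  22.4 -165. ]
 [ -21.9 -165.5]]
[[ -30.2 -169.9]
 [ -30.3 -179.9]
 [  32.3 -170.4]] ep
drum [  1.0264808  -95.70299321] 22.916700201961845
```

>>> drive_tool --steps '[[[0.002,0.004,0.01],0.005],[[0.002,0.004,0.015],0.005],[[0.002,0.003,0.015],0.005],[[0,0,0.01],0],[[0,0,0],0]]'

```text
time_s: 15.15
position: [0.6093, -0.0764, 0.1587]
orientation: [0.638, 0.77, -0.005, -0.006]
force: [0.9, -0.5, -2.3]
width: 0.496
```

```bash
python3 -c "
from h import *
tojig(0,-.044,.0675)
s=sense();im=optics.get_image('wrist');cv2.imwrite('pics/w6.png',im[:,:,::-1])"
```

```text
t 15.15 pos [ 0.6093 -0.0764  0.1587] jaw 10.66 tilt [-0.0164 -0.0002] F [ 0.9 -0.5 -2.3] w 45.6 j7 0.28
  tool shift mm [ 8.   4.1 91.2] roll -0.0094 rows>= 2.2
  jig xy mm -2.7 -52.2
```

View pics/w6.png

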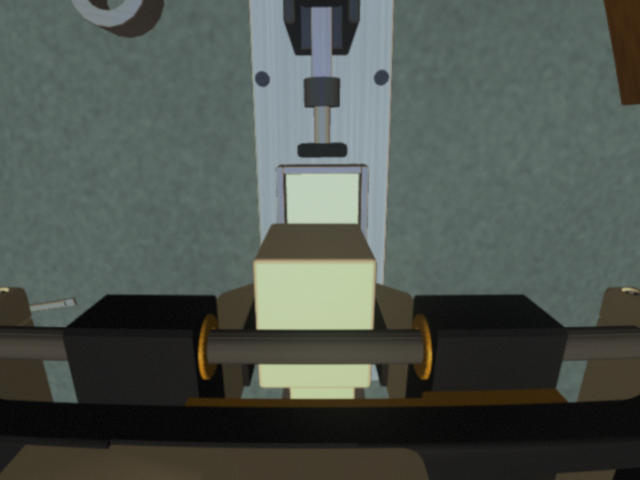

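```bash
python3 - <<'E'
from h import *
c=optics.calibration('wrist');K,D=np.array(c["mtx"]),np.array(c["dist_coeffs"]);V=np.linalg.inv(c["hand_eye"])
print(ray([(316,260.5),(316,388),(256,300),(376,300)],K,D,V,-.0085).round(4))
s=sense();K,D,V=cam('wrist',s)
P=ray([(322,157),(322,144),(322,166)],K,D,V,.066);P2=ray([(322,166),(322,172)],K,D,V,.034)
a=np.radians(11.2)
for p in list(P)+list(P2):
  d=p[:2]-jig(0,0);print((1000*np.array([d@[np.cos(a),np.sin(a)],d@[-np.sin(a),np.cos(a)]])).round(1))
E
```

```text
[[ 0.0299 -0.0003 -0.0085]
 [-0.0257 -0.0001 -0.0085]
 [ 0.014  -0.023  -0.0085]
 [ 0.0141  0.0226 -0.0085]]
[0.2 8.6]
[ 0.3 16.3]
[0.2 3.3]
[0.3 0.7]
[ 0.3 -3.5]
```

Held block's top face spans rows 260–388 and columns 257–376, so its centre is 2 mm ahead of the TCP. The pad is at (322,150), with its face near jig y 8.6. Lowering.

>>> drive_tool --steps '[[[0.004,0.002,0.01],-0.005],[[0.003,0.001,0.015],-0.003],[[0.001,0.001,0.015],0],[[0,0,0.012],0],[[0,0,0.004],0],[[0,0,0],0]]'

```text
time_s: 15.7
position: [0.6129, -0.0709, 0.1026]
orientation: [0.637, 0.771, -0.004, -0.003]
force: [0.1, -0.9, -2.1]
width: 0.503
```

```bash
python3 -c "
from h import *
tojig(0.0005,-.0435,.0675)"
```

```text
t 15.7 pos [ 0.6129 -0.0709  0.1026] jaw 10.93 tilt [-0.0105 -0.0019] F [ 0.1 -0.9 -2.1] w 46.3 j7 0.27
  tool shift mm [ 4.1 -1.1 35.1] roll -0.0047 rows>= 0.8
  jig xy mm 2.0 -47.6
```

>>> drive_tool --steps '[[[0.003,-0.001,0],-0.003],[[0.002,0,0],-0.002],[[0,0,0],0]]'

```text
time_s: 15.95
position: [0.6113, -0.0663, 0.1035]
orientation: [0.635, 0.773, -0.004, -0.003]
force: [0.3, -1.1, -2.0]
width: 0.496
```

```bash
python3 -c "
from h import *
tojig(0.0005,-.0435,.0675)"
```

```text
t 15.95 pos [ 0.6113 -0.0663  0.1035] jaw 11.2 tilt [-0.0097 -0.0021] F [ 0.3 -1.1 -2. ] w 45.6 j7 0.27
  tool shift mm [-0.7 -0.4 36. ] roll 0.0 rows>= 0.9
  jig xy mm 1.3 -42.8
```

>>> drive_tool --steps '[[[0,-0.001,0.008],0],[[0,0,0.009],0],[[0,0,0.007],0],[[0,0,0.004],0],[[0,0,0],0]]'

```text
time_s: 16.37
position: [0.6116, -0.0665, 0.0749]
orientation: [0.634, 0.773, -0.003, -0.001]
force: [-0.4, -0.3, -1.2]
width: 0.497
```

```bash
python3 -c "
from h import *
tojig(0.0005,-.0435,.0665)"
```

```text
t 16.37 pos [ 0.6116 -0.0665  0.0749] jaw 11.24 tilt [-0.0053 -0.0024] F [-0.4 -0.3 -1.2] w 45.7 j7 0.27
  tool shift mm [-0.5 -1.   8.5] roll 0.0006 rows>= 0.2
  jig xy mm 1.5 -43.0
```

>>> drive_tool --steps '[[[0,-0.001,0.004],0],[[0,0,0.004],0],[[0,0,0.001],0],[[0,0,0],0]]'

```text
time_s: 16.7
position: [0.611, -0.067, 0.0656]
orientation: [0.635, 0.773, -0.002, -0.001]
force: [-0.7, 0.4, -2.1]
width: 0.501
```

```bash
python3 -c "
from h import *
tojig(0.0005,-.0435,.0655)"
```

```text
t 16.7 pos [ 0.611  -0.067   0.0656] jaw 11.21 tilt [-0.0047 -0.0024] F [-0.7  0.4 -2.1] w 46.1 j7 0.27
  tool shift mm [-0.1 -0.4  0.1] roll 0.0001 rows>= 0.0
  jig xy mm 0.9 -43.4
```

>>> drive_tool --steps '[[[0,0,0.001],0],[[0,0,0.001],0],[[0,0,0],0]]'

```text
time_s: 16.95
position: [0.6124, -0.0672, 0.0659]
orientation: [0.635, 0.773, -0.002, 0.0]
force: [1.3, 0.4, -1.4]
width: 0.5
```

```bash
python3 -c "
from h import *
tojig(0.0005,-.0435,.0655)
s=sense();im=optics.get_image('wrist');cv2.imwrite('pics/w7.png',im[:,:,::-1])"
```

```text
t 16.95 pos [ 0.6124 -0.0672  0.0659] jaw 11.2 tilt [-0.0019 -0.0025] F [ 1.3  0.4 -1.4] w 46.0 j7 0.27
  tool shift mm [ 0.3 -1.7  0.4] roll -0.0 rows>= 0.0
  jig xy mm 2.2 -43.8
```

View pics/w7.png

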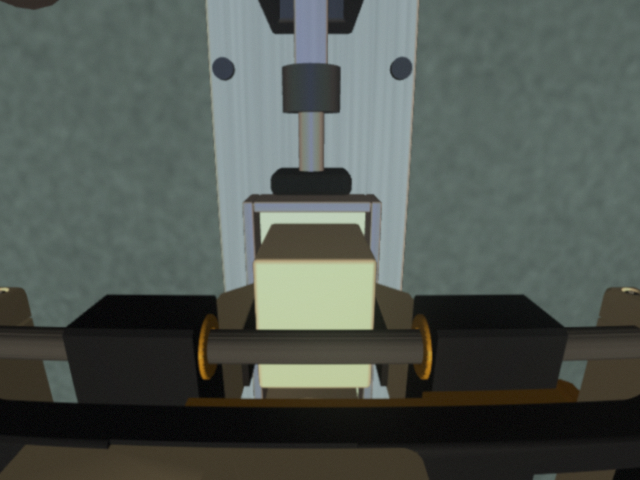

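The block is between the side walls, with its front bottom edge at row 224 behind the low wall at row 200. I'll lower a touch more and release.

>>> drive_tool --steps '[[[0,-0.001,0.002],0],[[0,0,0.002],0],[[0,0,0],0]]'

```text
time_s: 17.25
position: [0.6135, -0.0675, 0.066]
orientation: [0.635, 0.773, -0.0, 0.002]
force: [0.6, 0.2, -1.9]
width: 0.497
```

>>> drive_tool --grip 0.7 --steps '[[[0,0,0],0],[[0,0,0],0],[[0,0,0],0],[[0,0,0],0],[[0,0,0],0]]'

```text
time_s: 17.67
position: [0.614, -0.0677, 0.0658]
orientation: [0.635, 0.773, 0.0, 0.002]
force: [0.8, -0.1, 0.6]
width: 0.811
```

>>> drive_tool --steps '[[[0,0,-0.01],0],[[0,0,-0.015],0],[[0,0,-0.025],0],[[0,0,-0.03],0],[[0,0,-0.03],0],[[0,0,-0.03],0],[[0,0,-0.02],0],[[0,0,0],0]]'

```text
time_s: 18.33
position: [0.6112, -0.0672, 0.2337]
orientation: [0.635, 0.773, -0.002, -0.0]
force: [0.6, 0.1, 1.0]
width: 0.854
```

```bash
python3 -c "
from h import *
tojig(0,.096,.23,101.2)
im=optics.get_image('wrist');cv2.imwrite('pics/w8.png',im[:,:,::-1])"
```

```text
t 18.33 pos [ 0.6112 -0.0672  0.2337] jaw 11.17 tilt [-0.0032 -0.0024] F [0.6 0.1 1. ] w 78.6 j7 0.27
  tool shift mm [139.6  -1.1   3.5] roll 1.5703 rows>= 3.3
  jig xy mm 1.0 -43.6
```

View pics/w8.png

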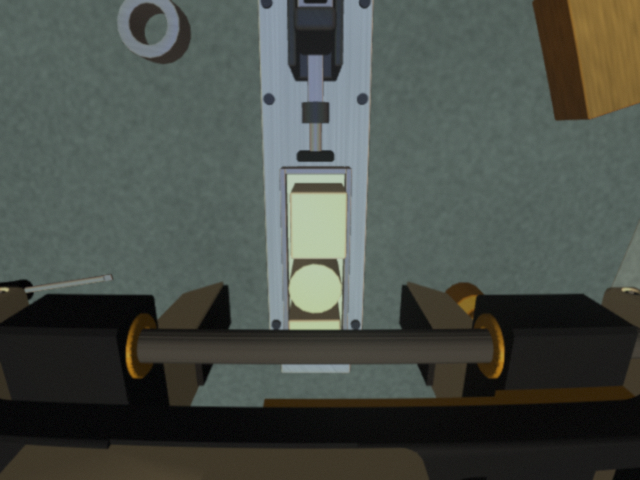

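The block sits upright at (318,225) in line with the drum at (315,288), both inside the walls. The pad is at (315,155). Now over to the clamp.

>>> drive_tool --grip 1 --steps '[[[0.018,0,-0.002],0],[[0.026,0,-0.002],0],[[0.03,0,-0.002],0],[[0.03,0,0],0],[[0.022,0,0],0],[[0.01,0,0],0],[[0,0,0],0.08],[[0,0,0],0.11],[[0,0,0],0.11],[[0,0,0],0.11],[[0,0,0],0.11],[[0,0,0],0.11],[[0,0,0],0.11],[[0,0,0],0.11],[[0,0,0],0.11],[[0,0,0],0.11],[[0,0,0],0.11],[[0,0,0],0.11],[[0,0,0],0.11],[[0,0,0],0.11]]'

```text
time_s: 20.05
position: [0.5713, 0.0574, 0.218]
orientation: [0.996, 0.087, -0.019, 0.006]
force: [0.0, 0.1, -1.2]
width: 1.0
```

```bash
python3 -c "
from h import *
tojig(0,.0955,.21,101.2)
s=sense();im=optics.get_image('wrist');cv2.imwrite('pics/w9.png',im[:,:,::-1])
K,D,V=cam('wrist',s)
for y,z in[(.082,.159),(.094,.159),(.1125,.152),(.1195,.159)]:
  p=jig(0,y);print(y,proj([p[0],p[1],z],K,D,V).round(1))"
```

```text
t 20.05 pos [0.5713 0.0574 0.218 ] jaw -80.06 tilt [-0.0376 -0.0158] F [ 0.   0.1 -1.2] w 92.0 j7 -1.45
  tool shift mm [14.1 -9.5  7.4] roll -0.0219 rows>= 0.4
  jig xy mm -14.0 86.3
0.082 [[320.9 242.7]]
0.094 [[299.  243.2]]
0.1125 [[266.6 240. ]]
0.1195 [[252.4 244.2]]
```

View pics/w9.png

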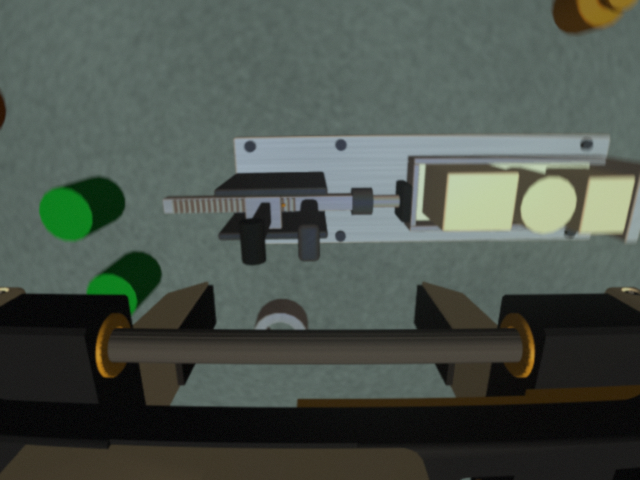

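The wrist view shows the fixed grip at (309,242), columns 299–320 as predicted, and the trigger roll at (253,240). The row spacer–drum–block and the pad are at right.

>>> drive_tool --steps '[[[0.005,-0.003,0],-0.01],[[0.005,-0.003,0],-0.01],[[0.004,-0.003,0.003],0],[[0,0,0],0]]'

```text
time_s: 20.43
position: [0.5835, 0.0678, 0.2119]
orientation: [0.995, 0.098, -0.021, 0.007]
force: [0.3, -0.9, 0.4]
width: 1.001
```

```bash
python3 -c "
from h import *
tojig(0,.0955,.154,101.2)"
```

```text
t 20.43 pos [0.5835 0.0678 0.2119] jaw -78.73 tilt [-0.041  -0.0178] F [ 0.3 -0.9  0.4] w 92.0 j7 -1.44
  tool shift mm [ 2.5 -1.9 57.8] roll 0.0012 rows>= 1.4
  jig xy mm 0.0 94.2
```

>>> drive_tool --steps '[[[0.001,-0.001,0.01],0],[[0.001,-0.001,0.012],0],[[0,0,0.012],0],[[0,0,0.01],0],[[0,0,0.006],0],[[0,0,0],0]]'

```text
time_s: 20.93
position: [0.5823, 0.0698, 0.155]
orientation: [0.995, 0.101, -0.022, 0.007]
force: [-1.0, -0.6, -0.0]
width: 1.002
```

```bash
python3 -c "
from h import *
tojig(0,.0955,.153,101.2)"
```

```text
t 20.93 pos [0.5823 0.0698 0.155 ] jaw -78.43 tilt [-0.0432 -0.0179] F [-1.  -0.6 -0. ] w 92.2 j7 -1.42
  tool shift mm [0.8 0.9 2. ] roll 0.0064 rows>= 0.1
  jig xy mm -0.7 96.4
```

>>> drive_tool --grip -0.38 --steps '[[[0,0,0],0],[[0,0,0],0],[[0,0,0],0],[[0,0,0],0],[[0,0,0],0],[[0,0,0],0],[[0,0,0],0],[[0,0,0],0],[[0,0,0],0],[[0,0,0],0],[[0,0,0],0],[[0,0,0],0]]'

```text
time_s: 21.93
position: [0.5823, 0.0709, 0.1552]
orientation: [0.995, 0.101, -0.022, 0.006]
force: [1.5, 0.4, -2.8]
width: 0.312
```

```bash
python3 -c "
from h import *
tojig(0,.0955,.153,101.2)
im=optics.get_image('wrist');cv2.imwrite('pics/w10.png',im[:,:,::-1])"
```

```text
t 21.93 pos [0.5823 0.0709 0.1552] jaw -78.38 tilt [-0.0423 -0.0168] F [ 1.5  0.4 -2.8] w 28.7 j7 -1.42
  tool shift mm [0.6 2.  2.2] roll 0.0074 rows>= 0.1
  jig xy mm -0.5 97.5
```

View pics/w10.png

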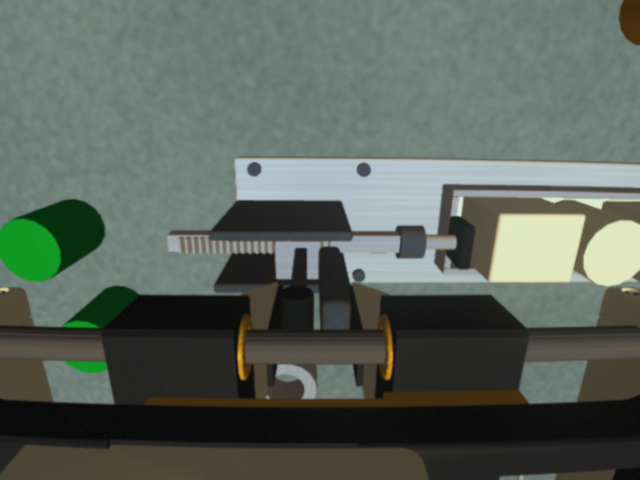

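Squeezed to 28.7 mm. The pad, face near (473,243), now stands over the low wall and close to the block at (490,245). Release and stroke again.

>>> drive_tool --grip 0.5 --steps '[[[0,0.001,0],0],[[0,0.001,0],0],[[0,0,0],0],[[0,0,0],0],[[0,0,0],0],[[0,0,0],0],[[0,0,0],0]]'

```text
time_s: 22.57
position: [0.5827, 0.0721, 0.1559]
orientation: [0.994, 0.103, -0.022, 0.005]
force: [-0.1, 0.9, 0.1]
width: 0.736
```

```bash
python3 -c "
from h import *
tojig(0,.0955,.153,101.2)
np.save('s11.npy',sense(),allow_pickle=True)
im=optics.get_image('wrist');cv2.imwrite('pics/w11.png',im[:,:,::-1])"
```

```text
t 22.57 pos [0.5827 0.0721 0.1559] jaw -78.17 tilt [-0.0418 -0.0141] F [-0.1  0.9  0.1] w 67.7 j7 -1.42
  tool shift mm [0.  3.  2.9] roll 0.011 rows>= 0.1
  jig xy mm 0.1 98.6
```

View pics/w11.png

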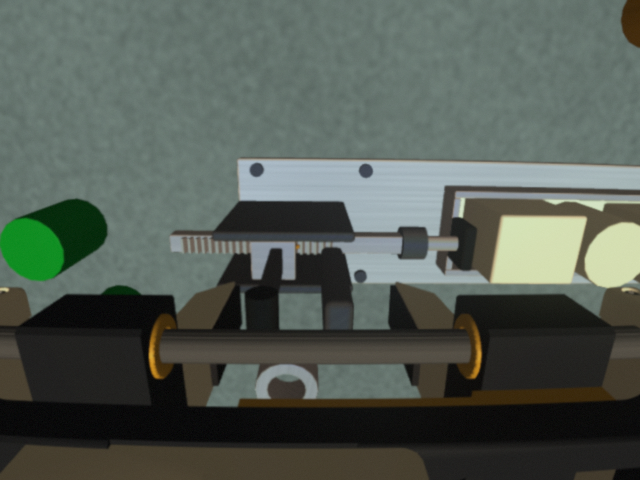

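```bash
python3 -c "
import cv2
im=cv2.imread('pics/w11.png');cv2.imwrite('pics/w11c.png',cv2.resize(im[180:290,380:600],None,fx=3.5,fy=3.5,interpolation=cv2.INTER_CUBIC))"
```

```text
(no output)
```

View pics/w11c.png

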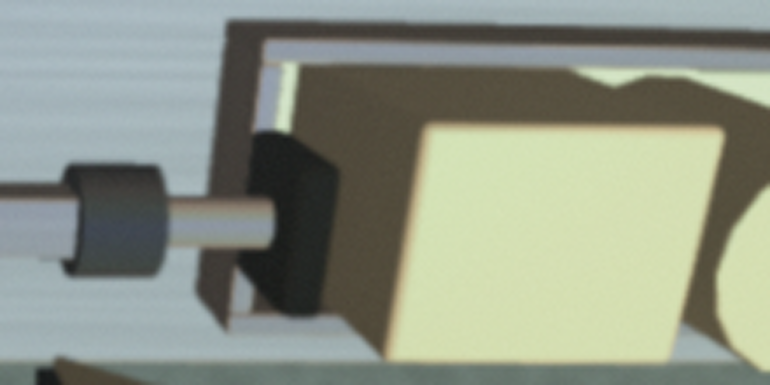

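```bash
cat >> h.py <<'E'
def injig(pts,z,s,x0,y0,f):
    K,D,V=cam('wrist',s);p=np.array(pts,float);px=np.c_[x0+(p[:,0]+.5)/f-.5,y0+(p[:,1]+.5)/f-.5]
    P=ray(px,K,D,V,z)[:,:2];a=np.radians(A);d=P-jig(0,0)
    return (1000*np.c_[d@[np.cos(a),np.sin(a)],d@[-np.sin(a),np.cos(a)]]).round(1)
E
python3 - <<'E'
from h import *
s=np.load('s11.npy',allow_pickle=True).item()
f=lambda p,z:print(injig(p,z,s,380,180,3.5).tolist())
f([(338,172),(318,315)],.066);f([(427,128),(387,358),(722,128),(670,360)],.074);f([(165,170),(160,274),(62,170)],.062)
f([(275,222)],.052)
f([(265,40),(230,325)],.034)
E
```

```text
[[13.8, -4.0], [-14.2, -4.4]]
[[24.3, -15.0], [-19.3, -15.0], [25.2, -69.3], [-19.6, -70.2]]
[[12.6, 26.5], [-7.7, 25.2], [12.4, 45.4]]
[[-0.6, 0.5]]
[[31.6, 0.2], [-30.0, -0.3]]
```

Pad face is at jig y −4.2, so the rod is at 16.2 mm. The block front is at −15 and the low wall checks out at 0. Second stroke.

>>> drive_tool --steps '[[[0,0.003,0.002],-0.005],[[0,0,0],0]]'

```text
time_s: 22.78
position: [0.5838, 0.0678, 0.1542]
orientation: [0.994, 0.105, -0.021, 0.005]
force: [-0.4, -0.3, -0.9]
width: 0.748
```

>>> drive_tool --grip -0.38 --steps '[[[0,0,0],0],[[0,0,0],0],[[0,0,0],0],[[0,0,0],0],[[0,0,0],0],[[0,0,0],0],[[0,0,0],0],[[0,0,0],0],[[0,0,0],0],[[0,0,0],0]]'

```text
time_s: 23.62
position: [0.5833, 0.071, 0.1539]
orientation: [0.994, 0.106, -0.021, 0.003]
force: [-0.3, -0.7, -0.4]
width: 0.312
```

>>> drive_tool --grip 0.5 --steps '[[[0,0.001,0],0],[[0,0.001,0],0],[[0,0,0],0],[[0,0,0],0],[[0,0,0],0],[[0,0,0],0],[[0,0,0],0]]'

```text
time_s: 24.2
position: [0.5833, 0.072, 0.1539]
orientation: [0.994, 0.108, -0.022, 0.002]
force: [-0.4, 0.6, 0.8]
width: 0.731
```

```bash
python3 -c "
from h import *
tojig(0,.0955,.153,101.2)
np.save('s12.npy',sense(),allow_pickle=True)
im=optics.get_image('wrist')[:,:,::-1];cv2.imwrite('pics/w12.png',im)
cv2.imwrite('pics/w12c.png',cv2.resize(im[180:290,380:600],None,fx=3.5,fy=3.5,interpolation=cv2.INTER_CUBIC))"
```

```text
t 24.2 pos [0.5833 0.072  0.1539] jaw -77.65 tilt [-0.0424 -0.0084] F [-0.4  0.6  0.8] w 67.3 j7 -1.4
  tool shift mm [-0.7  2.9  0.9] roll 0.02 rows>= 0.1
  jig xy mm 0.6 98.4
```

View pics/w12c.png

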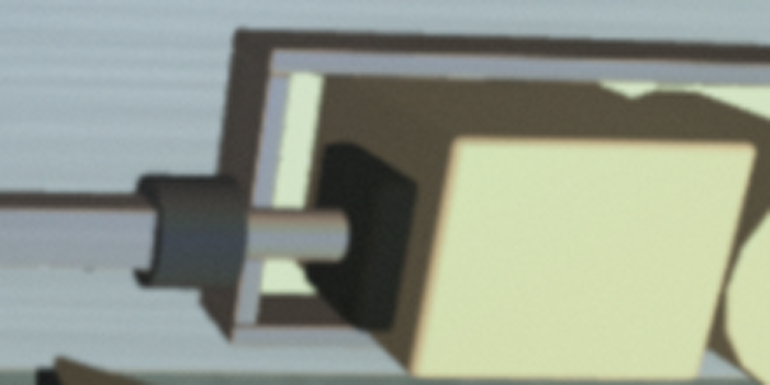

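```bash
python3 - <<'E'
from h import *
s=np.load('s12.npy',allow_pickle=True).item()
f=lambda p,z:print(injig(p,z,s,380,180,3.5).tolist())
f([(415,182),(390,328)],.066);f([(457,138),(412,375)],.074);f([(247,178),(243,282)],.062);f([(272,52),(233,337)],.034)
E
```

```text
[[14.6, -16.8], [-13.9, -17.1]]
[[25.0, -18.7], [-19.8, -18.7]]
[[13.4, 12.5], [-6.8, 10.5]]
[[31.2, 0.3], [-30.1, 0.0]]
```

Pad face at −17 touching the block (about −18.7), rod about 29 mm. The third full stroke should end near 42.5 mm with about 2.5 mm pad press, which is safe.

>>> drive_tool --steps '[[[0,0.003,0],0.01],[[0,0,0],0.01]]'

```text
time_s: 24.42
position: [0.5841, 0.0676, 0.1539]
orientation: [0.995, 0.096, -0.021, 0.003]
force: [0.4, -0.5, -0.1]
width: 0.755
```

>>> drive_tool --grip -0.38 --steps '[[[0,0,0],0],[[0,0,0],0],[[0,0,0],0],[[0,0,0],0],[[0,0,0],0],[[0,0,0],0],[[0,0,0],0],[[0,0,0],0],[[0,0,0],0],[[0,0,0],0]]'

```text
time_s: 25.25
position: [0.5836, 0.0711, 0.1535]
orientation: [0.995, 0.097, -0.022, 0.001]
force: [0.4, -0.3, -0.4]
width: 0.311
```

```bash
python3 -c "
from h import *
tojig(0,.0955,.153,101.2)
np.save('s13.npy',sense(),allow_pickle=True)
im=optics.get_image('wrist')[:,:,::-1];cv2.imwrite('pics/w13.png',im)
cv2.imwrite('pics/w13c.png',cv2.resize(im[180:290,400:620],None,fx=3.5,fy=3.5,interpolation=cv2.INTER_CUBIC))"
```

```text
t 25.25 pos [0.5836 0.0711 0.1535] jaw -78.87 tilt [-0.0432 -0.0058] F [ 0.4 -0.3 -0.4] w 28.6 j7 -1.42
  tool shift mm [-0.7  1.9  0.5] roll -0.0011 rows>= 0.0
  jig xy mm 0.7 97.4
```

View pics/w13c.png

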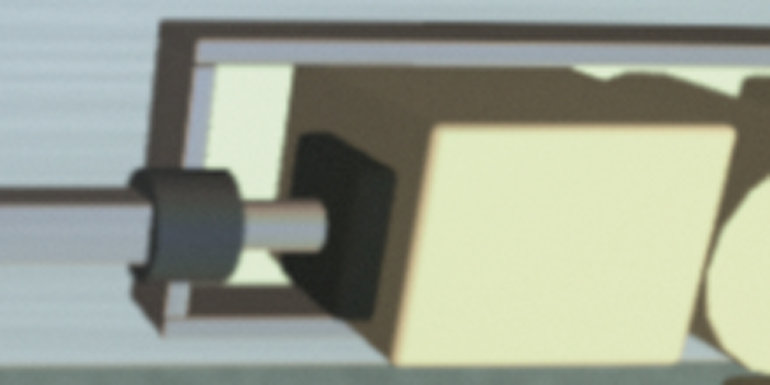

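```bash
python3 - <<'E'
from h import *
s=np.load('s13.npy',allow_pickle=True).item()
f=lambda p,z:print(injig(p,z,s,400,180,3.5).tolist())
f([(393,172),(369,318)],.066);f([(435,126),(395,360)],.074);f([(243,172),(238,278)],.062);f([(197,42),(163,330)],.034)
E
```

```text
[[14.3, -26.2], [-14.1, -26.4]]
[[24.9, -27.9], [-19.0, -28.3]]
[[13.0, -0.4], [-7.6, -2.2]]
[[31.3, 0.3], [-30.2, 0.3]]
```

View pics/w13.png

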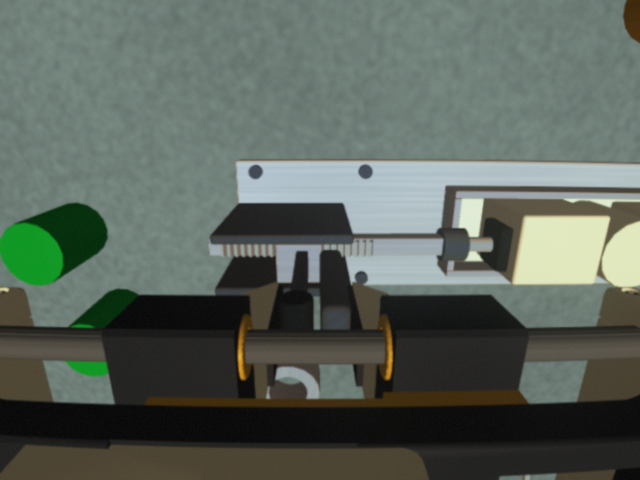

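The third stroke put the row against the end plate: block clamp-side face at −28.1, matching −28 expected. The collar-to-pad distance shrank from 30 to 25 mm, so pad press is about 4–5 mm. Release, then a partial fourth stroke in stages.

>>> drive_tool --grip 0.5 --steps '[[[0,0.001,0],0],[[0,0.001,0],0],[[0,0,0],0],[[0,0,0],0],[[0,0,0],0],[[0,0,0],0],[[0,0,0],0],[[0,0.002,0],0],[[0,0,0],0]]'

```text
time_s: 26.05
position: [0.584, 0.0687, 0.1535]
orientation: [0.995, 0.098, -0.022, 0.0]
force: [1.1, 0.6, -0.4]
width: 0.75
```

```bash
python3 -c "
from h import *
tojig(0,.0955,.153,101.2)
np.save('s14.npy',sense(),allow_pickle=True)
im=optics.get_image('wrist')[:,:,::-1];cv2.imwrite('pics/w14.png',im)
cv2.imwrite('pics/w14c.png',cv2.resize(im[180:290,400:620],None,fx=3.5,fy=3.5,interpolation=cv2.INTER_CUBIC))"
```

```text
t 26.05 pos [0.584  0.0687 0.1535] jaw -78.75 tilt [-0.0438 -0.0045] F [ 1.1  0.6 -0.4] w 69.0 j7 -1.41
  tool shift mm [-0.7 -0.5  0.5] roll 0.0008 rows>= 0.0
  jig xy mm 0.7 95.0
```

View pics/w14c.png

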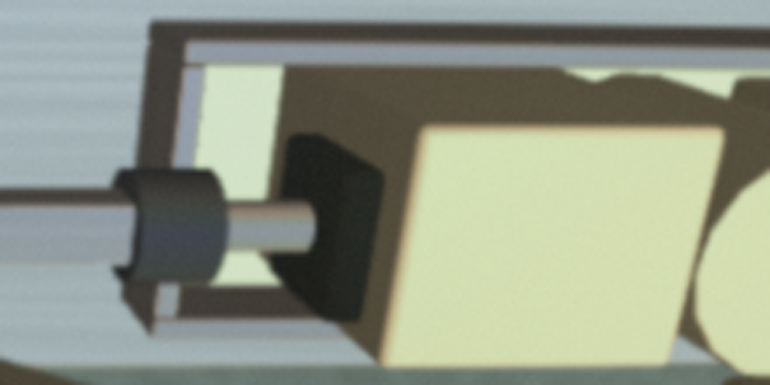

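View pics/w14.png

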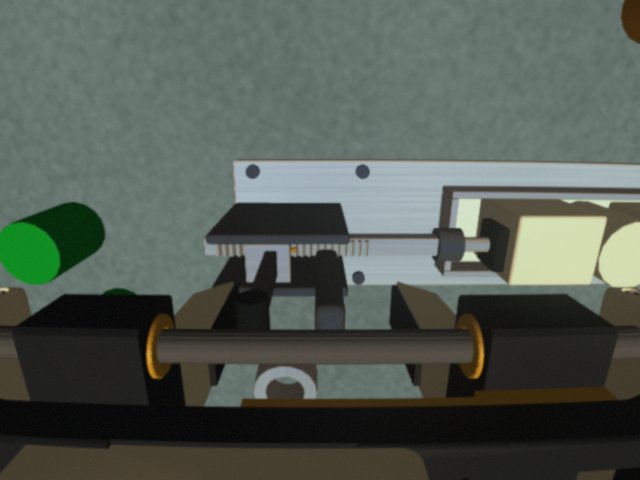

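```bash
python3 - <<'E'
from h import *
s=np.load('s14.npy',allow_pickle=True).item()
f=lambda p,z:print(injig(p,z,s,400,180,3.5).tolist())
f([(383,175),(358,319)],.066);f([(422,126),(381,362)],.074);f([(228,172),(222,278)],.062);f([(187,42),(153,330)],.034)
E
```

```text
[[13.9, -26.6], [-14.0, -26.5]]
[[25.1, -27.7], [-19.1, -28.0]]
[[13.1, 0.2], [-7.4, -1.3]]
[[31.4, 0.2], [-30.1, 0.2]]
```

>>> drive_tool --grip -0.17 --steps '[[[0,0,0],0],[[0,0,0],0],[[0,0,0],0],[[0,0,0],0],[[0,0,0],0],[[0,0,0],0],[[0,0,0],0],[[0,0,0],0],[[0,0,0],0]]'

```text
time_s: 26.85
position: [0.5827, 0.0757, 0.1532]
orientation: [0.995, 0.1, -0.023, -0.004]
force: [-0.4, -0.6, -0.4]
width: 0.416
```

```bash
python3 -c "
from h import *
tojig(0,.0955,.153,101.2)
np.save('s15.npy',sense(),allow_pickle=True)
im=optics.get_image('wrist')[:,:,::-1];cv2.imwrite('pics/w15.png',im)
cv2.imwrite('pics/w15c.png',cv2.resize(im[180:290,400:620],None,fx=3.5,fy=3.5,interpolation=cv2.INTER_CUBIC))"
```

```text
t 26.85 pos [0.5827 0.0757 0.1532] jaw -78.57 tilt [-0.0461  0.0036] F [-0.4 -0.6 -0.4] w 38.3 j7 -1.41
  tool shift mm [-0.8  6.6  0.1] roll 0.004 rows>= 0.2
  jig xy mm 0.8 102.1
```

View pics/w15c.png

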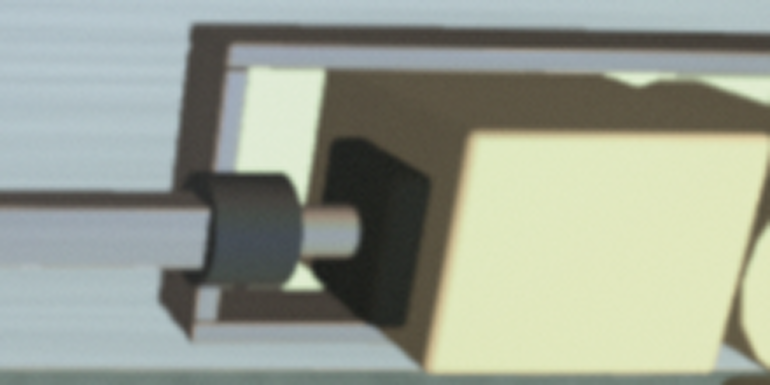

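View pics/w15.png

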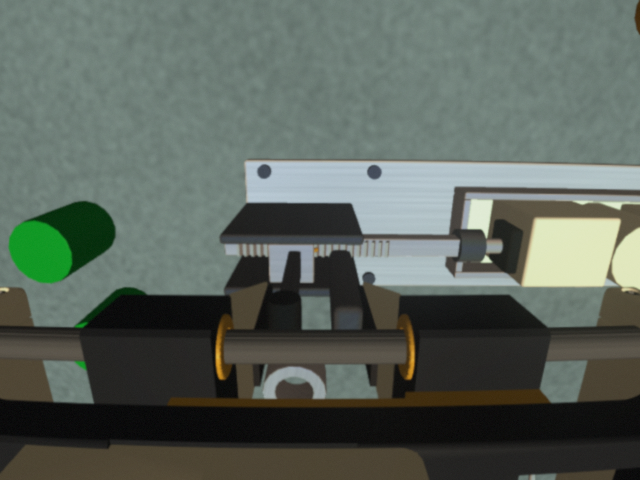

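```bash
python3 - <<'E'
from h import *
s=np.load('s15.npy',allow_pickle=True).item()
f=lambda p,z:print(injig(p,z,s,400,180,3.5).tolist())
f([(430,180),(404,325)],.066);f([(470,133),(426,370)],.074);f([(302,175),(296,284)],.062);f([(228,45),(193,335)],.034)
E
```

```text
[[13.9, -26.7], [-14.2, -26.9]]
[[24.8, -27.7], [-19.6, -28.1]]
[[13.4, -5.0], [-7.7, -7.1]]
[[31.5, 0.7], [-30.4, 0.0]]
```

Collar at −6.05, pad face at −26.8. The remaining 20.75 mm against 30.05 free gives a press of about 9.3 mm. The released reading was 4.05 mm, which matches the 4 N drag and supports this measure. I'll hold and check stability.

>>> drive_tool --steps '[[[0,0,0],0],[[0,0,0],0],[[0,0,0],0],[[0,0,0],0],[[0,0,0],0],[[0,0,0],0]]'

```text
time_s: 27.4
position: [0.5827, 0.0757, 0.1532]
orientation: [0.995, 0.1, -0.023, -0.004]
force: [-0.4, 0.0, -0.8]
width: 0.42
```

```bash
python3 -c "
from h import *
tojig(0,.0955,.153,101.2)
np.save('s16.npy',sense(),allow_pickle=True)
im=optics.get_image('wrist')[:,:,::-1]
a=cv2.resize(im[180:290,400:620],None,fx=3.5,fy=3.5,interpolation=cv2.INTER_CUBIC)
cv2.imwrite('pics/w16c.png',a)
s=optics.get_image('scene')[:,:,::-1];cv2.imwrite('pics/sc2.png',s)"
```

```text
t 27.4 pos [0.5827 0.0757 0.1532] jaw -78.56 tilt [-0.0461  0.0037] F [-0.4  0.  -0.8] w 38.6 j7 -1.41
  tool shift mm [-0.9  6.6  0.1] roll 0.0041 rows>= 0.2
  jig xy mm 0.8 102.1
```

View pics/w16c.png

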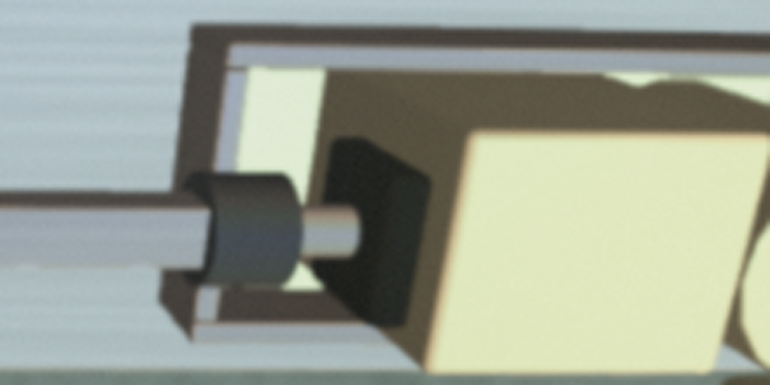

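View pics/sc2.png

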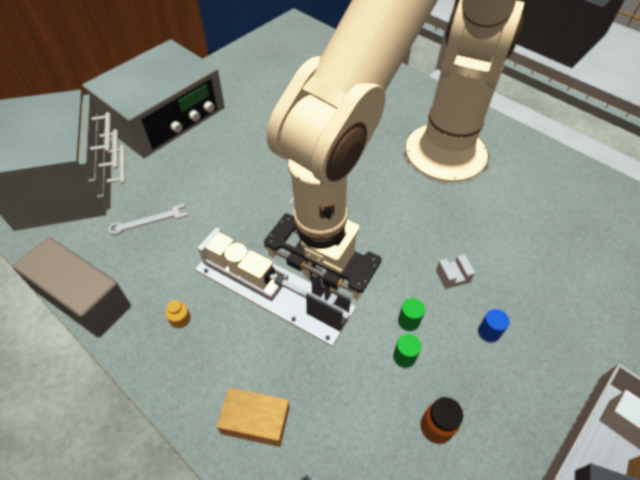

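The crop is unchanged after half a second of holding: collar edge at 300, pad face at 430. In the scene the row spacer–drum–block is tight against the end plate at (218–258, 245–268), and the visible bystanders are where they were. Handing in.

```bash
python3 -c "
from plant import robot
print(robot.hand_in())"
```

```text
the job is handed in; nothing more can be done
None
```

I stood the drum and then the block in the box in line with the spacer, with the block's 56 mm side along the row. I then gave the trigger three full strokes and one partial stroke. The job is handed in with the trigger held squeezed, at an opening of about 38.5 mm and 27.5 s on the clock. No verdict was reported.

**Last checks**
- **Row:** it is tight against the end plate. The block's clamp-side face measures jig y −28, which is what the three lengths add up to.
- **Pad press:** about 9.3 mm of 18, from the collar-to-pad distance. After the third release the same measure read 4.05 mm, which matches the 4 N drag.
- **Stability:** the picture and the arm pose did not change over half a second of holding, and the wrist force was under 1 N.
- **Bystanders:** the wrench, V-block, jar and the blue and green look-alikes look unmoved in the last scene view. The collar and the screwdriver were hidden behind the arm there. The collar was still standing in the wrist view just before; the screwdriver was last seen partly, after the block was placed.

**Disagreements**
- **Pad face:** its direct reading (−26.8) sits about 1 mm off the block face it touches. I therefore relied on the change in the collar-to-pad distance, good to roughly 1 mm.
- **Tool tilt:** the tool drifted about 2.6° from vertical by the end, with no visible effect on the squeeze.

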